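Finish the carton layer, slide the loaded board out to the post and hold it

ROBOT

A 6-joint arm with a two-finger parallel gripper is mounted at the origin on the work surface. World frame = base frame: x ahead of the robot, y to its left, z up, the work surface at z = 0. Lengths are in m, angles in rad, forces in N, time in s.
With the tool pointing down it reaches from about 0.4 to 0.925 m from the base axis. Payload 3.4 kg.
Tool frame: the origin (TCP) lies at the very end of the fingers, on their centre line; the grasp point (between the pads) lies 19 mm behind it (env.grip_point_offset is the distance from the TCP to the grasp point, in m); z points along the fingers, y is the direction in which the jaws open and shut (so a half turn about z gives the same grasp; the last joint's range is limited). The gripper opens to 85 mm and grips with 20 to 120 N. Pads are 22 mm wide; open, the fingers measure 114 mm over their backs; the gripper's body (76 mm by 85 mm) begins 54 mm behind the grasp point. The pads swing forward as they close: fully open they stand 13 mm farther back than shut.
Start: joints at [-1.274, 0.307, 1.506, -0, 1.328, -0.073], TCP at [0.208, -0.536, 0.231] pointing down, gripper open.
Joint ranges: [-3.12, 3.12], [-1.05, 2.28], [0.14, 2.33], [-1.42, 4.57], [0.1, 2.73], [-2.68, 2.68]. Speed limits (rad/s): [2.57, 2.57, 3.14, 3.14, 3.14, 3.14].

INTERFACE

Orientations are given as a unit quaternion [w, x, y, z].
In Python, from station import sensors, viewer, job, env gives the robot as it stands. The module is installed in compiled form; this text tells all that it offers.
- The arm moves only by the tool step_arm, never from a script. Its argument "increments" is a list of rows, each an object with "grip": the gripper's target within -1 to 1 (fully open at 1, half-way at 0, shut at -1); "offset": the shift along the tool's x, y, z in mm, a list of three; "turn": the turn, a rotation vector about the tool's x, y, z in degrees, a list of three. In form: [{"grip": grip, "offset": [tx, ty, tz], "turn": [wx, wy, wz]}, ...]. A call has 1 to 8 rows; each row is the pose to reach, as a shift and turn from the pose commanded when the call began, along the tool's axes at that moment; what a row does not reach only later rows make up. A row lasts 1/8 s, in which the tool goes at most 62.5 mm and 10.7 degrees, less where a joint would pass 70% of its speed; a pose out of reach is approached as far as the arm can. A call with a gripper value outside its range is refused whole. The fingers move at their own pace and stop on an object; the grip force is fixed at half the most. Time passes only in rows, so rows that repeat a pose let the fingers close. It gives the time, the measured TCP pose, the force and the opening at its end, in the units of the state.
- sensors.observe(): the state, without advancing time (a new reading comes with each control period).
- viewer.capture(name): name is "side" or "top" or "wrist"; returns a dict with "img" (480x640x3 uint8, red, green, blue), "vertical_fov" (degrees; the focal length in pixels is half the picture's height over the tangent of half this angle, whatever the lens; pixels are square), "cx", "cy" (the principal point, pixels), "dist" ([k1, k2, p1, p2, k3] as OpenCV has them; the pictures are not rectified), "eye" and "rotation" of the camera in the world; the wrist camera has in their place "hand_eye" (4x4, takes a point from camera to tool coordinates, whose origin is the TCP and whose axes are the flange's). Camera axes: x right, y down, z forward; pixel columns grow to the right and rows downward; lengths in m; the calibration is good to about 2 mm. A picture is of the moment at which its call begins: read the wrist's pose just before it. There is no depth.
- job.finish_job(): hands the job in, once; it reports no verdict.
The state is a dict: "time": time; "joint_pos": joint angles; "qvel": joint speeds; "effort": joint torques, N m; "ee_pos": TCP position; "tool_rot": TCP orientation; "force": force on the tool from outside, world axes, zero at the start; "ft_torque": the same for the moment, N m; "gripper_width": finger opening in m.
Only numpy, scipy, OpenCV 4.12 (cv2) and the standard library are available. Lean on these libraries where they do the work, as an engineer would, in place of code of your own. Each camera call takes 0.05 s, during which the arm holds its last target.

TASK

Stand the two loose gift cartons from the bench upright in the two empty places on the plywood board, so that the four make one windmill layer, each lying crosswise to its neighbours with small gaps between them, and let go of them. Then take the board by its wooden grip bar and slide it straight out over the end of the steel stand, without tipping it or upsetting the cartons, until its front edge is level with the pointed post beside it; it is front-heavy there and would tip, so keep hold of it and finish while still holding it level on the stand. Leave the sauce bottles and the label roll where they are.

Things in the scene. Friction and masses are not known exactly. Their poses are not given: they have to be found in the camera images.
- stand: Low fixed steel stand: flat top 220 mm (x) by 300 mm (y), 80 mm high. Origin on the bench under its centre. Its +y axis is the outward direction; the board slides out over the edge at y = +150 mm. It has no guides or stops. z up.
- board: Loose plywood board lying on the stand: 200 mm (x) by 320 mm (y), 12 mm thick, 0.4 kg, with a wooden grip bar across it near the back end. Origin at the centre of its underside. Axes nearly those of the stand, +y to its front edge. At the start the front edge overhangs the stand by 30 to 60 mm. Loaded with four cartons, its centre of gravity lies about 135 to 140 mm behind the front edge. It slides with ordinary friction (a few newtons).
- board_grip (a point): Centre of the grip bar that stands on the board: 120 mm long (board's x), 18 mm thick (board's y), 50 mm high above the board's upper face; this point is half-way up it, 25 mm above the board's upper face, 300 mm behind the front edge. Axes as the board's.
- board_front (a point): Middle of the board's front edge, on its upper face. Axes as the board's: +y outward, z up.
- post_tip (a point): Tip of the steel pointer post that marks how far the board must reach: a rod of 8 mm on a 50 mm square foot, fixed to the bench beside the board's path, 135 mm high. Axes parallel to the stand's: +y outward. The board's front edge must come to the same y as this point (165 to 195 mm of overhang). The rod's axis is 150 mm to the +x side of the stand's centre line.
- carton_a_mid (a point): Plain brown gift carton, one of four alike: closed body 110 x 70 mm and 42 mm high, with an upright cardboard carrying fin in the middle of its top, 60 mm long (along the carton's 110 mm side), 10 mm thick, rising 42 mm more; 84 mm high overall, about 0.11 kg. This point is at its centre, 42 mm above its underside (the top face of the body, foot of the fin). x along the 110 mm side and the fin, z up. Starts loose on the bench.
- carton_b_mid (a point): Plain brown gift carton, one of four alike: closed body 110 x 70 mm and 42 mm high, with an upright cardboard carrying fin in the middle of its top, 60 mm long (along the carton's 110 mm side), 10 mm thick, rising 42 mm more; 84 mm high overall, about 0.11 kg. This point is at its centre, 42 mm above its underside (the top face of the body, foot of the fin). x along the 110 mm side and the fin, z up. Starts loose on the bench.
- carton_c_mid (a point): Plain brown gift carton, one of four alike: closed body 110 x 70 mm and 42 mm high, with an upright cardboard carrying fin in the middle of its top, 60 mm long (along the carton's 110 mm side), 10 mm thick, rising 42 mm more; 84 mm high overall, about 0.11 kg. This point is at its centre, 42 mm above its underside (the top face of the body, foot of the fin). x along the 110 mm side and the fin, z up. Starts on the board, in place near_back.
- carton_d_mid (a point): Plain brown gift carton, one of four alike: closed body 110 x 70 mm and 42 mm high, with an upright cardboard carrying fin in the middle of its top, 60 mm long (along the carton's 110 mm side), 10 mm thick, rising 42 mm more; 84 mm high overall, about 0.11 kg. This point is at its centre, 42 mm above its underside (the top face of the body, foot of the fin). x along the 110 mm side and the fin, z up. Starts on the board, in place far_front.
- place_near_back (a point): An empty or filled place of the layer, on the board's upper face (this point is the centre of the carton's footprint there). Axes as the board's. Back place on the robot's side: carton lies with its 110 mm side across the board (along x). Filled at the start.
- place_far_back (a point): An empty or filled place of the layer, on the board's upper face (this point is the centre of the carton's footprint there). Axes as the board's. Back place on the side away from the robot: carton lies with its 110 mm side along the board (along y). Empty at the start; either loose carton will do.
- place_far_front (a point): An empty or filled place of the layer, on the board's upper face (this point is the centre of the carton's footprint there). Axes as the board's. Front place on the side away from the robot: carton lies with its 110 mm side across the board (along x). Filled at the start.
- place_near_front (a point): An empty or filled place of the layer, on the board's upper face (this point is the centre of the carton's footprint there). Axes as the board's. Front place on the robot's side: carton lies with its 110 mm side along the board (along y). Empty at the start; either loose carton will do. Cartons in their places stand 8 mm apart.
- sauce1: Bystander: amber sauce bottle with black cap, 52 mm across, 150 mm high, upright on the bench. Origin under its centre.
- sauce2: Bystander: the same sort of bottle.
- labelroll: Bystander: roll of white labels lying flat, 84 mm across, 50 mm high. Origin under its centre.
Things that resemble listed ones, but are neither listed nor needed, are in the scene too. What is shaped like the part that bears carton_b_mid but purple or red is not meant.

How it is judged:
By the outcome, as a careful person would: the job done as asked, in the order asked, and still so for the second after the job is handed in, while the arm keeps its last pose, push and grip.
It also fails if it takes over 72 s, if anything falls off the work surface, if the arm or the gripper's body presses on something with over 40 N, if the wrist force passes 120 N, or if a joint passes its speed limit or range.

## Working session

There is one attempt and no reset: what is moved stays moved. The work goes in short steps, Python scripts to look and compute and a tool call to move; the robot and the scene stay as the last step left them, time stands still between calls to the robot, and variables do not carry over. Pictures are saved under pics/ and viewed, and the job is handed in when it is done.

Besides the shell and the picture viewer there is one more tool, called after "Call:" by a JSON object that holds its "op" and its "data", one argument or row to a line. step_arm: Moves the arm, as the interface text tells. Its arguments: {"type":"object","properties":{"increments":{"type":"array","items":{"type":"object","properties":{"grip":{"type":"number"},"offset":{"type":"array","items":{"type":"number"}},"turn":{"type":"array","items":{"type":"number"}}}}}},"required":["increments"]}

```bash
mkdir -p pics; cat > h.py <<'E'
from station import sensors, viewer, job, env
import numpy as np, cv2
from scipy.spatial.transform import Rotation as R
def cap(n,fn=None):
    s=sensors.observe(); c=viewer.capture(n)
    if n=='wrist':
        T=np.eye(4);q=s['tool_rot'];T[:3,:3]=R.from_quat([q[1],q[2],q[3],q[0]]).as_matrix();T[:3,3]=s['ee_pos']
        M=T@np.array(c['hand_eye']); c['eye']=M[:3,3]; c['rotation']=M[:3,:3]
    if fn: cv2.imwrite('pics/'+fn,c['img'][:,:,::-1])
    f=240/np.tan(np.radians(c['vertical_fov'])/2)
    c['K']=np.array([[f,0,c['cx']],[0,f,c['cy']],[0,0,1.]]); c['dist']=np.array(c['dist'],float)
    c['eye']=np.array(c['eye']);c['rotation']=np.array(c['rotation'])
    np.savez('pics/%s.npz'%(fn or n),**{k:np.array(v) for k,v in c.items()})
    return c
def load(fn): return dict(np.load('pics/%s.npz'%fn))
def pix2z(c,uv,z):
    p=cv2.undistortPoints(np.array(uv,float).reshape(-1,1,2),c['K'],c['dist']).reshape(-1,2)
    d=np.c_[p,np.ones(len(p))]@c['rotation'].T
    z=np.broadcast_to(z,len(p))
    return c['eye']+d*((z-c['eye'][2])/d[:,2])[:,None]
def proj(c,P):
    Q=(np.array(P,float).reshape(-1,3)-c['eye'])@c['rotation']
    return cv2.projectPoints(Q,np.zeros(3),np.zeros(3),c['K'],c['dist'])[0].reshape(-1,2)
def crop(fn,x0,y0,x1,y1,s,out):
    im=cv2.imread('pics/'+fn)[y0:y1,x0:x1]; cv2.imwrite('pics/'+out,cv2.resize(im,None,fx=s,fy=s,interpolation=cv2.INTER_CUBIC))
E
python3 - <<'E'
from h import *
print(sensors.observe()['ee_pos'],sensors.observe()['tool_rot'])
for n in ('top','side','wrist'):
    c=cap(n,n+'0.png'); print(n,c['eye'],c['rotation'].round(2).tolist(),c['K'][0,0],c['dist'])
E
```

```text
[ 0.20814646 -0.53530406  0.23039959] [-9.66781064e-04  9.82861782e-01  1.84341451e-01 -1.11233029e-04]
top [0.39746455 0.10583637 1.337246  ] [0.05, -0.7, 0.71, -0.04] 556.61616659403 [0.0059466 0.        0.        0.        0.       ]
side [-0.19691301  0.85292342  0.82888674] [0.18, -0.33, 0.82, -0.43] 523.731828892312 [-0.08103816  0.          0.          0.          0.        ]
wrist [ 0.28595198 -0.50672596  0.37334131] [[0.36, -0.88, -0.3], [-0.93, -0.34, -0.11], [-0.0, 0.32, -0.95]] 336.26935441506635 [-0.00569359  0.          0.          0.          0.        ]
```

```bash
sed -i "s/    if fn: cv2/    else:\n        q=c['rotation']; c['rotation']=R.from_quat([q[1],q[2],q[3],q[0]]).as_matrix()\n    if fn: cv2/" h.py
python3 - <<'E'
from h import *
for n in ('top','side'):
    c=cap(n,n+'1.png'); print(c['rotation'].round(2).tolist())
E
```

```text
[[-0.02, -0.99, 0.13], [-1.0, 0.03, 0.02], [-0.02, -0.13, -0.99]]
[[-0.72, -0.39, 0.58], [-0.7, 0.42, -0.58], [-0.01, -0.82, -0.57]]
```

View pics/top0.png

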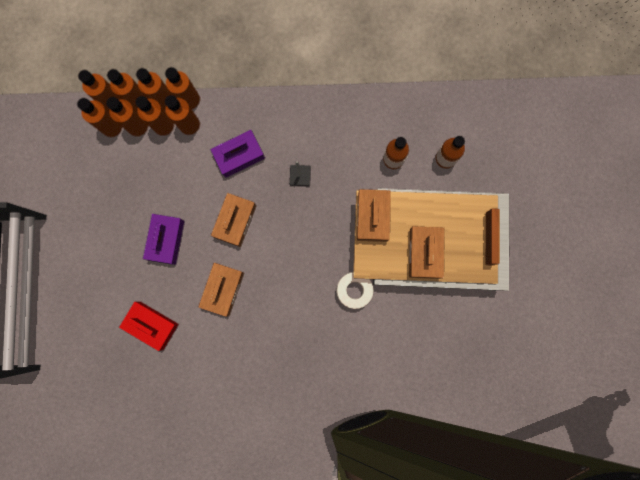

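View pics/side0.png

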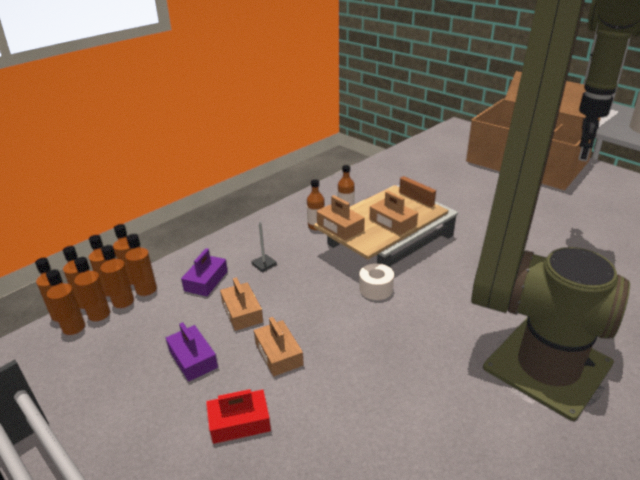

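```bash
python3 - <<'E'
from h import *
crop('top0.png',330,170,530,310,4,'a.png');crop('top0.png',190,140,320,330,3,'b.png')
E
```

```text
(no output)
```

View pics/a.png

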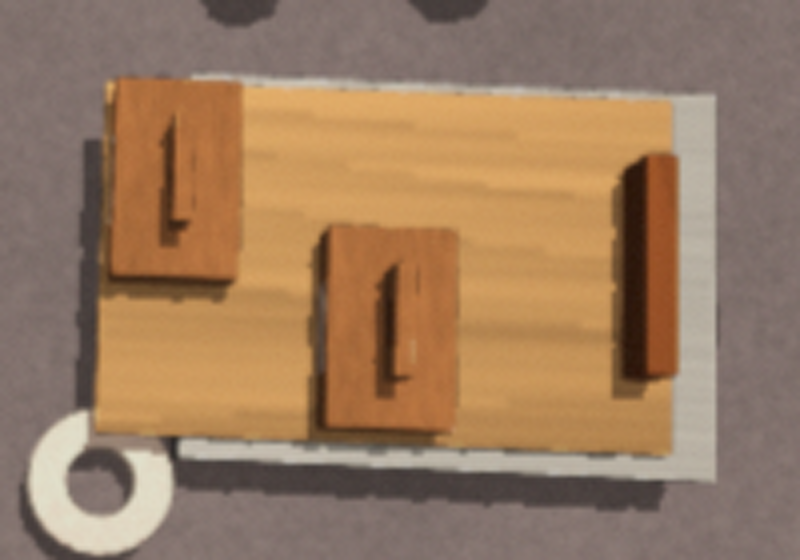

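View pics/b.png

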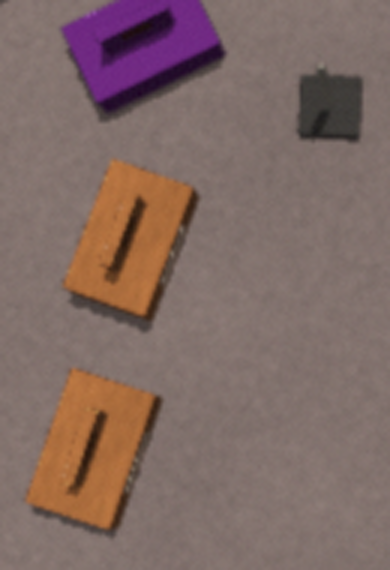

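```bash
python3 - <<'E'
from h import *
c=load('top1.png')
def A(*p): return [(330+x/4,170+y/4) for x,y in p]
def B(*p): return [(190+x/3,140+y/3) for x,y in p]
P=pix2z(c,A((95,432),(672,455),(672,100)),.092); print('board',P.round(4).tolist())
print(np.linalg.norm(P[0]-P[1]),np.linalg.norm(P[2]-P[1]), np.degrees(np.arctan2(*(P[0]-P[1])[:2][::1])))
S=pix2z(c,A((716,481),(716,95),(180,460)),.08);print('stand',S.round(4).tolist(),np.linalg.norm(S[0]-S[1]),np.degrees(np.arctan2(*(S[2]-S[0])[:2])))
for n,q in (('d',((113,80),(241,82),(234,281),(110,276))),('c',((328,226),(458,228),(450,431),(323,427)))):
    Q=pix2z(c,A(*q),.134);print(n,Q.round(4).tolist(),Q.mean(0), [np.linalg.norm(Q[i]-Q[i-1]).round(4) for i in range(4)],np.degrees(np.arctan2(*(Q[0]-Q[3])[:2][::-1])),np.degrees(np.arctan2(*(Q[1]-Q[2])[:2][::-1])))
for n,q in (('A',((112,160),(197,186),(150,312),(66,285))),('B',((72,369),(158,396),(111,526),(28,498)))):
    Q=pix2z(c,B(*q),.042);print(n,Q.round(4).tolist(),Q.mean(0), [np.linalg.norm(Q[i]-Q[i-1]).round(4) for i in range(4)],np.degrees(np.arctan2(*(Q[0]-Q[3])[:2][::-1])),np.degrees(np.arctan2(*(Q[1]-Q[2])[:2][::-1])))
# bar top
Q=pix2z(c,A((648,154),(678,154),(674,377),(644,380)),.142);print('bar',Q.round(4).tolist(),Q.mean(0))
# foot
Q=pix2z(c,B((302,75),(361,76),(359,138),(299,137)),.01);print('foot',Q.round(4).tolist(),Q.mean(0))
print('tip',pix2z(c,B((321,66)),.135))
E
```

```text
board [[0.456, 0.0548, 0.092], [0.4355, -0.2635, 0.092], [0.635, -0.2765, 0.092]]
0.3190003423698815 0.19994195001567797 3.700362467083466
stand [[0.4208, -0.2905, 0.08], [0.6395, -0.3052, 0.08], [0.4397, 0.0072, 0.08]] 0.21914416926443336 3.6410746386381185
d [[0.6468, 0.0405, 0.134], [0.6437, -0.0296, 0.134], [0.5339, -0.0214, 0.134], [0.5384, 0.0457, 0.134]] [0.59071362 0.00880679 0.134     ] [np.float64(0.1085), np.float64(0.0702), np.float64(0.1101), np.float64(0.0672)] -2.7406030183953085 -4.27112808283599
c [[0.5627, -0.0735, 0.134], [0.5597, -0.1438, 0.134], [0.4499, -0.1337, 0.134], [0.4537, -0.0659, 0.134]] [ 0.50648106 -0.10424462  0.134     ] [np.float64(0.1092), np.float64(0.0703), np.float64(0.1102), np.float64(0.0679)] -3.9949792197833145 -5.235318408152791
A [[0.6667, 0.3465, 0.042], [0.6438, 0.2791, 0.042], [0.5447, 0.3169, 0.042], [0.5678, 0.383, 0.042]] [0.6057379  0.33137447 0.042     ] [np.float64(0.1054), np.float64(0.0711), np.float64(0.1061), np.float64(0.0699)] -20.26386064557825 -20.868944778091386
B [[0.5016, 0.3782, 0.042], [0.4788, 0.3111, 0.042], [0.3797, 0.348, 0.042], [0.4026, 0.4123, 0.042]] [0.44067583 0.3623767  0.042     ] [np.float64(0.1047), np.float64(0.0709), np.float64(0.1058), np.float64(0.0683)] -18.992504177703744 -20.416483319317383
bar [[0.5962, -0.2463, 0.142], [0.5957, -0.2624, 0.142], [0.4753, -0.2524, 0.142], [0.4741, -0.2365, 0.142]] [ 0.53533222 -0.24941614  0.142     ]
foot [[0.7395, 0.1968, 0.01], [0.7372, 0.1487, 0.01], [0.6858, 0.1514, 0.01], [0.688, 0.2001, 0.01]] [0.71260702 0.1742294  0.01      ]
tip [[0.71364292 0.17402354 0.135     ]]
```

```bash
cat > fit.py <<'E'
from h import *
from scipy.optimize import minimize
def box(x,y,yaw,lx,ly,z0,z1):
    a=np.array([(sx*lx/2,sy*ly/2,z) for sx in(-1,1) for sy in(-1,1) for z in(z0,z1)])
    return R.from_euler('z',yaw).apply(a)+[x,y,0]
def sil(c,p,zb):
    m=np.zeros((480*4,640*4),np.uint8)
    for b in (box(*p,.11,.07,zb,zb+.042),box(*p,.06,.01,zb+.042,zb+.084)):
        q=proj(c,b); h=cv2.convexHull(((q+.5)*4*16).round().astype(np.int32))
        cv2.fillConvexPoly(m,h,255,shift=4)
    return cv2.resize(m,(640,480),interpolation=cv2.INTER_AREA)/255.
def edges(c,p,zb,im):
    for b in (box(*p,.11,.07,zb,zb+.042),box(*p,.06,.01,zb+.042,zb+.084)):
        q=proj(c,b)
        for i in range(8):
            for j in range(i):
                if bin(i^j).count('1')==1: cv2.line(im,*[tuple(int(v) for v in ((q[k]+.5)*4*16).round()) for k in(i,j)],(0,255,0),1,cv2.LINE_AA,4)
E
python3 - <<'E'
from fit import *
cs={n:load(n+'1.png') for n in('top','side')}
for n,p0 in (('A',(.606,.331,-.36)),('B',(.4406,.362,-.35))):
    for use in (('top',),('side',),('top','side')):
        W=[]
        for k in use:
            hsv=cv2.cvtColor(cs[k]['img'],cv2.COLOR_RGB2HSV)
            m=((hsv[...,1]>95)&(hsv[...,0]<25)).astype(np.uint8)
            roi=cv2.dilate((sil(cs[k],p0,0)>.3).astype(np.uint8),np.ones((25,25)))
            m=m*roi; nl,l,st,_=cv2.connectedComponentsWithStats(m); m=(l==1+np.argmax(st[1:,4]))
            W.append((k,m.astype(float)))
        f=lambda p:sum(np.abs(sil(cs[k],p,0)-m).sum()/m.sum() for k,m in W)
        s0=np.array([p0+np.array(d) for d in [(0,0,0),(.008,0,0),(0,.008,0),(0,0,.08)]])
        r=minimize(f,p0,method='Nelder-Mead',options=dict(initial_simplex=s0,xatol=1e-5,fatol=1e-5))
        print(n,use,r.x.round(4),np.degrees(r.x[2]).round(2),round(r.fun,3))
E
```

```text
A ('top',) [ 0.6061  0.3362 -0.3814] -21.85 0.069
A ('side',) [ 0.6088  0.3338 -0.4121] -23.61 0.101
A ('top', 'side') [ 0.6064  0.3354 -0.3856] -22.09 0.192
B ('top',) [ 0.4412  0.3667 -0.345 ] -19.77 0.061
B ('side',) [ 0.4435  0.3638 -0.3836] -21.98 0.115
B ('top', 'side') [ 0.4412  0.3658 -0.3558] -20.39 0.2
```

```bash
cat > pl.py <<'E'
from h import *
import sys
def go(*ts):
    s=sensors.observe();q=s['tool_rot'];M=R.from_quat([q[1],q[2],q[3],q[0]]);p=np.array(s['ee_pos'])
    X=M.as_matrix()[:,0];print('t',round(s['time'],2),'pos',p.round(4),'yaw',np.degrees(np.arctan2(X[1],X[0])).round(2),'z',M.as_matrix()[:,2].round(4),'w',round(s['gripper_width'],4),'F',np.array(s['force']).round(1))
    for t in ts:
        y=np.radians(t[3]); T=R.from_matrix(np.array([[np.cos(y),np.sin(y),0],[np.sin(y),-np.cos(y),0],[0,0,-1]]))
        d=M.inv().apply(np.array(t[:3])-p)*1000; w=(M.inv()*T).as_rotvec(degrees=True)
        if w[2]<-180:w=-w
        print(t,'offset',d.round(1),'turn',w.round(2),'rows',round(max(np.linalg.norm(d)/62.5,np.linalg.norm(w)/10.7),1))
if __name__=='__main__': go(*eval(sys.argv[1]))
E
python3 pl.py "[(.5,-.1,.29,90),(.606,.335,.2,158)]"
```

```text
t 0.25 pos [ 0.2082 -0.5357  0.2309] yaw 21.25 z [-3.e-04  9.e-04 -1.e+00] w 0.0854 F [-0.2  0.4  0.5]
(0.5, -0.1, 0.29, 90) offset [ 429.8 -300.4  -58.8] turn [-5.000e-02 -4.000e-02 -6.875e+01] rows 8.4
(0.606, 0.335, 0.2, 158) offset [ 686.2 -667.3   31.5] turn [-2.0000e-02 -7.0000e-02 -1.3675e+02] rows 15.3
```

Call:
{"op": "step_arm", "data": {
  "increments": [
    {"grip":1,"offset":[20,-15,-40],"turn":[0,0,-8]},
    {"grip":1,"offset":[430,-300,-59],"turn":[0,0,-68.75]},
    {"grip":1,"offset":[430,-300,-59],"turn":[0,0,-68.75]},
    {"grip":1,"offset":[430,-300,-59],"turn":[0,0,-68.75]},
    {"grip":1,"offset":[430,-300,-59],"turn":[0,0,-68.75]},
    {"grip":1,"offset":[430,-300,-59],"turn":[0,0,-68.75]},
    {"grip":1,"offset":[430,-300,-59],"turn":[0,0,-68.75]},
    {"grip":1,"offset":[430,-300,-59],"turn":[0,0,-68.75]}
  ]
}}

```text
time: 1.25
ee_pos: [0.4666, -0.1503, 0.2882]
tool_rot: [0.0, 0.707, 0.707, 0.0]
force: [0.4, -0.9, -0.1]
gripper_width: 0.0852
```

```bash
python3 pl.py "[(.606,.335,.2,158)]"
```

```text
t 1.25 pos [ 0.4666 -0.1503  0.2882] yaw 90.05 z [ 7.e-04 -5.e-04 -1.e+00] w 0.0852 F [ 0.4 -0.9 -0.1]
(0.606, 0.335, 0.2, 158) offset [485.2 139.8  88.1] turn [ 2.000e-02  5.000e-02 -6.795e+01] rows 8.2
```

Call:
{"op": "step_arm", "data": {
  "increments": [
    {"grip":1,"offset":[485,140,88],"turn":[0,0,-68]},
    {"grip":1,"offset":[485,140,88],"turn":[0,0,-68]},
    {"grip":1,"offset":[485,140,88],"turn":[0,0,-68]},
    {"grip":1,"offset":[485,140,88],"turn":[0,0,-68]},
    {"grip":1,"offset":[485,140,88],"turn":[0,0,-68]},
    {"grip":1,"offset":[485,140,88],"turn":[0,0,-68]},
    {"grip":1,"offset":[485,140,88],"turn":[0,0,-68]},
    {"grip":1,"offset":[485,140,88],"turn":[0,0,-68]}
  ]
}}

```text
time: 2.25
ee_pos: [0.6026, 0.3232, 0.2015]
tool_rot: [0.0, 0.19, 0.982, -0.0]
force: [0.1, -0.1, 0.5]
gripper_width: 0.0854
```

Call:
{"op": "step_arm", "data": {
  "increments": [
    {"grip":1,"offset":[0,0,0],"turn":[0,0,0]}
  ]
}}

```text
time: 2.38
ee_pos: [0.6023, 0.3257, 0.1997]
tool_rot: [-0.001, 0.189, 0.982, 0.0]
force: [-0.4, -1.1, 0.0]
gripper_width: 0.0856
```

```bash
python3 - <<'E'
from pl import *
go()
c=cap('wrist','w1.png')
E
```

```text
t 2.38 pos [0.6023 0.3257 0.1997] yaw 158.26 z [-1.7e-03  7.0e-04 -1.0e+00] w 0.0856 F [-0.4 -1.1  0. ]
```

View pics/w1.png

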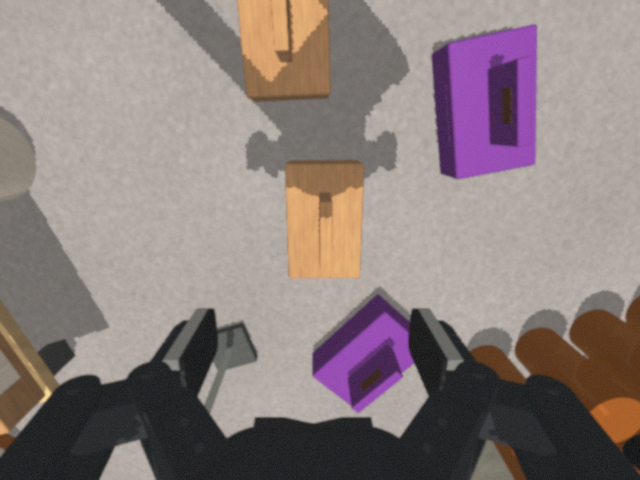

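```bash
python3 - <<'E'
from fit import *
c=load('w1.png'); im=cv2.resize(c['img'][:,:,::-1],None,fx=4,fy=4,interpolation=cv2.INTER_CUBIC)
edges(c,(.6064,.3354,-.3856),0,im)
cv2.imwrite('pics/w1o.png',im[540:1180,1040:1560])
hsv=cv2.cvtColor(c['img'],cv2.COLOR_RGB2HSV)
E
```

```text
(no output)
```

View pics/w1o.png

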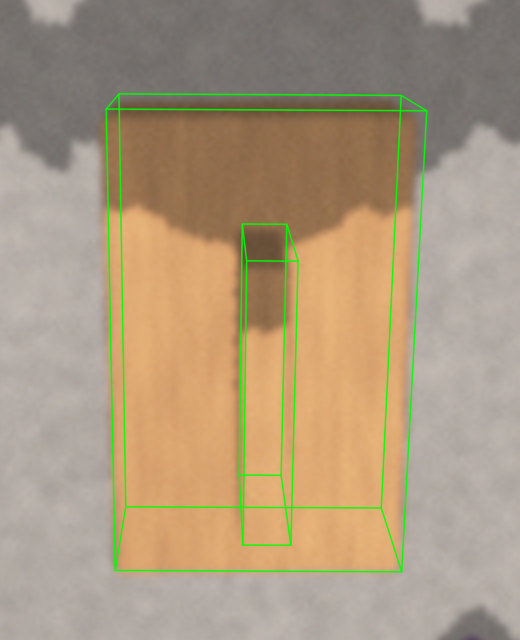

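```bash
python3 pl.py "[(.606,.335,.2,158),(.606,.335,.05,158)]"
```

```text
t 2.42 pos [0.6019 0.3231 0.2004] yaw 158.18 z [-0.002 -0.001 -1.   ] w 0.0853 F [-0.  -0.2  0.1]
(0.606, 0.335, 0.2, 158) offset [ 0.6 12.6  0.4] turn [-0.1  -0.08  0.18] rows 0.2
(0.606, 0.335, 0.05, 158) offset [  0.4  12.8 150.4] turn [-0.1  -0.08  0.18] rows 2.4
```

Call:
{"op": "step_arm", "data": {
  "increments": [
    {"grip":1,"offset":[0.5,12.5,60],"turn":[0,0,0.2]},
    {"grip":1,"offset":[0.5,12.5,60],"turn":[0,0,0.2]},
    {"grip":1,"offset":[0.5,12.5,60],"turn":[0,0,0.2]}
  ]
}}

```text
time: 2.8
ee_pos: [0.6069, 0.3318, 0.1433]
tool_rot: [0.0, 0.193, 0.981, -0.0]
force: [0.2, -0.5, 0.7]
gripper_width: 0.0854
```

```bash
python3 - <<'E'
from pl import *
from fit import edges
for i in range(3):
    go(); c=cap('wrist','w2.png')
im=cv2.resize(c['img'][:,:,::-1],None,fx=4,fy=4,interpolation=cv2.INTER_CUBIC)
edges(c,(.6064,.3354,-.3856),0,im)
cv2.imwrite('pics/w2o.png',cv2.resize(im[400:1600,800:1800],None,fx=.5,fy=.5))
E
```

```text
t 2.8 pos [0.6069 0.3318 0.1433] yaw 157.74 z [ 5.e-04 -3.e-04 -1.e+00] w 0.0854 F [ 0.2 -0.5  0.7]
t 2.85 pos [0.6077 0.3322 0.1444] yaw 157.73 z [ 2.6e-03  9.0e-04 -1.0e+00] w 0.0854 F [ 0.7 -0.2  0.9]
t 2.9 pos [0.608  0.3325 0.1449] yaw 157.74 z [ 0.0037  0.0014 -1.    ] w 0.0857 F [ 0.  -0.7  0.4]
```

View pics/w2o.png

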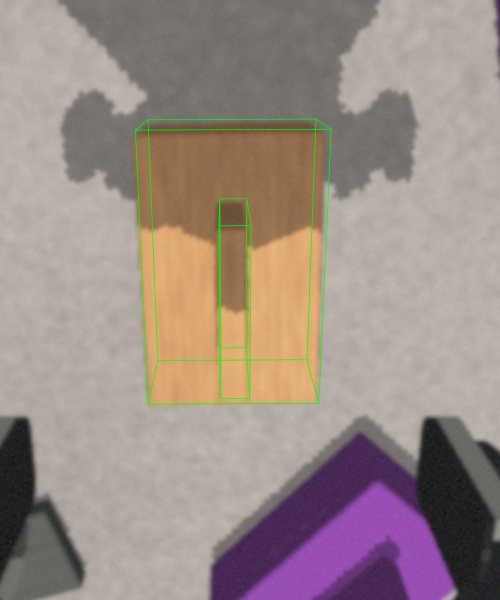

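```bash
python3 pl.py "[(.6064,.3354,.05,157.9)]"
```

```text
t 2.95 pos [0.608  0.3327 0.1449] yaw 157.74 z [ 0.0039  0.0017 -1.    ] w 0.0854 F [ 0.1  0.1 -0.4]
(0.6064, 0.3354, 0.05, 157.9) offset [ 2.8  1.6 94.9] turn [ 0.17  0.17 -0.16] rows 1.5
```

Call:
{"op": "step_arm", "data": {
  "increments": [
    {"grip":1,"offset":[2.5,2,50],"turn":[0,0,0]},
    {"grip":1,"offset":[2.5,2,90],"turn":[0,0,0]},
    {"grip":1,"offset":[2.5,2,92],"turn":[0,0,0]},
    {"grip":1,"offset":[2.5,2,92],"turn":[0,0,0]}
  ]
}}

```text
time: 3.45
ee_pos: [0.6064, 0.3362, 0.0522]
tool_rot: [0.001, 0.193, 0.981, 0.001]
force: [0.0, -0.2, 0.4]
gripper_width: 0.085
```

```bash
python3 - <<'E'
from pl import *
c=cap('wrist','w3.png'); go((.6064,.3354,.05,157.9))
E
```

```text
t 3.5 pos [0.6069 0.3364 0.0528] yaw 157.78 z [ 0.0041  0.0019 -1.    ] w 0.0855 F [ 0.4 -0.1  0.3]
(0.6064, 0.3354, 0.05, 157.9) offset [ 0.1 -1.2  2.8] turn [ 0.19  0.18 -0.12] rows 0.0
```

View pics/w3.png

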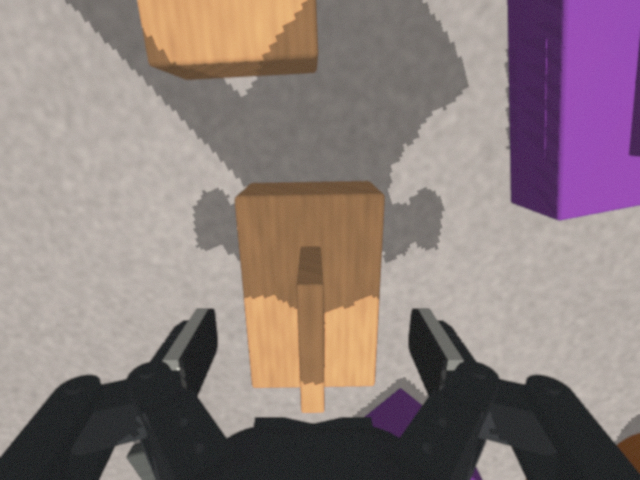

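Call:
{"op": "step_arm", "data": {
  "increments": [
    {"grip":-1,"offset":[0,0,1],"turn":[0,0,0]},
    {"grip":-1,"offset":[0,0,1],"turn":[0,0,0]},
    {"grip":-1,"offset":[0,0,1],"turn":[0,0,0]},
    {"grip":-1,"offset":[0,0,1],"turn":[0,0,0]},
    {"grip":-1,"offset":[0,0,1],"turn":[0,0,0]},
    {"grip":-1,"offset":[0,0,1],"turn":[0,0,0]}
  ]
}}

```text
time: 4.25
ee_pos: [0.6052, 0.3359, 0.0493]
tool_rot: [0.0, 0.193, 0.981, 0.0]
force: [0.4, 0.5, 1.8]
gripper_width: 0.0091
```

```bash
python3 pl.py "[]"
```

```text
t 4.25 pos [0.6052 0.3359 0.0493] yaw 157.8 z [ 3.e-04  2.e-04 -1.e+00] w 0.0091 F [0.4 0.5 1.8]
```

```bash
python3 - <<'E'
from fit import *
y=np.radians(-3.68); im=cv2.resize(load('top1.png')['img'][:,:,::-1],None,fx=4,fy=4,interpolation=cv2.INTER_CUBIC)
im2=cv2.resize(load('side1.png')['img'][:,:,::-1],None,fx=4,fy=4,interpolation=cv2.INTER_CUBIC)
for c,i in ((load('top1.png'),im),(load('side1.png'),im2)):
    edges(c,(.5907,.0088,y),.092,i); edges(c,(.5065,-.1042,y),.092,i)
cv2.imwrite('pics/o1.png',im[680:1240,1320:2120]);cv2.imwrite('pics/o2.png',im2[720:1080,1200:1860])
E
```

```text
(no output)
```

View pics/o1.png

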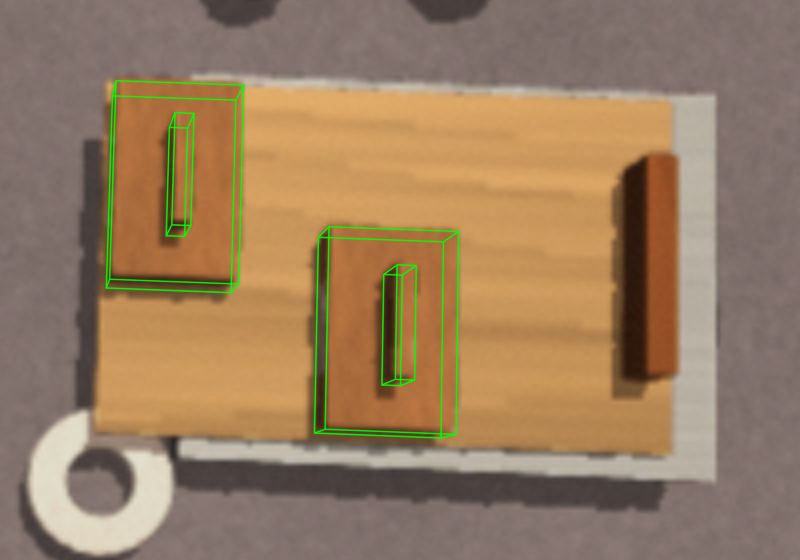

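View pics/o2.png

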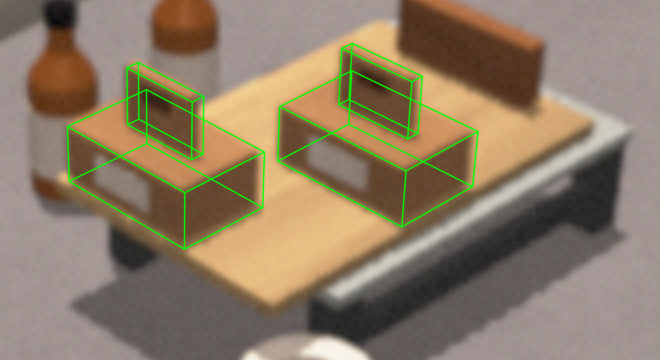

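Call:
{"op": "step_arm", "data": {
  "increments": [
    {"grip":-1,"offset":[0,0,-30],"turn":[0,0,0]},
    {"grip":-1,"offset":[0,0,-80],"turn":[0,0,0]},
    {"grip":-1,"offset":[0,0,-130],"turn":[0,0,0]},
    {"grip":-1,"offset":[0,0,-170],"turn":[0,0,0]},
    {"grip":-1,"offset":[0,0,-170],"turn":[0,0,0]}
  ]
}}

```text
time: 4.88
ee_pos: [0.6072, 0.3368, 0.2233]
tool_rot: [0.003, 0.193, 0.981, 0.002]
force: [0.0, -0.3, -1.0]
gripper_width: 0.0092
```

```bash
python3 pl.py "[(.6,-.1,.22,86.3)]"
```

```text
t 4.88 pos [0.6072 0.3368 0.2233] yaw 157.8 z [ 0.0075  0.0036 -1.    ] w 0.0092 F [ 0.  -0.3 -1. ]
(0.6, -0.1, 0.22, 86.3) offset [-158.4 -407.1    1.7] turn [5.00e-01 6.00e-02 7.15e+01] rows 7.0
```

```bash
python3 pl.py "[(.6054,-.0902,.26,86.3)]"
```

```text
t 4.88 pos [0.6072 0.3368 0.2233] yaw 157.8 z [ 0.0075  0.0036 -1.    ] w 0.0092 F [ 0.  -0.3 -1. ]
(0.6054, -0.0902, 0.26, 86.3) offset [-159.9 -395.8  -38.2] turn [5.00e-01 6.00e-02 7.15e+01] rows 6.9
```

Call:
{"op": "step_arm", "data": {
  "increments": [
    {"grip":-1,"offset":[-10,-25,-30],"turn":[0,0,5]},
    {"grip":-1,"offset":[-32,-79,-40],"turn":[0,0,15]},
    {"grip":-1,"offset":[-55,-137,-40],"turn":[0,0,25]},
    {"grip":-1,"offset":[-78,-194,-40],"turn":[0,0,35]},
    {"grip":-1,"offset":[-101,-250,-40],"turn":[0,0,45]},
    {"grip":-1,"offset":[-124,-306,-40],"turn":[0,0,55]},
    {"grip":-1,"offset":[-145,-360,-40],"turn":[0,0,65]},
    {"grip":-1,"offset":[-160,-396,-40],"turn":[0,0,71.5]}
  ]
}}

```text
time: 5.88
ee_pos: [0.6019, -0.0939, 0.2565]
tool_rot: [-0.002, 0.732, 0.682, -0.001]
force: [0.8, 0.2, -1.5]
gripper_width: 0.0095
```

Call:
{"op": "step_arm", "data": {
  "increments": [
    {"grip":-1,"offset":[0,0,0],"turn":[0,0,0]},
    {"grip":-1,"offset":[0,0,0],"turn":[0,0,0]},
    {"grip":-1,"offset":[0,0,0],"turn":[0,0,0]}
  ]
}}

```text
time: 6.25
ee_pos: [0.6031, -0.09, 0.2582]
tool_rot: [-0.001, 0.729, 0.685, -0.0]
force: [0.5, 0.7, -1.5]
gripper_width: 0.0091
```

```bash
python3 - <<'E'
from pl import *
go((.6054,-.0902,.26,86.3))
c=cap('wrist','w4.png');c=cap('side','s4.png')
go((.6054,-.0902,.26,86.3))
E
```

```text
t 6.25 pos [ 0.6031 -0.09    0.2582] yaw 86.41 z [-1.5e-03  8.0e-04 -1.0e+00] w 0.0091 F [ 0.5  0.7 -1.5]
(0.6054, -0.0902, 0.26, 86.3) offset [-0.1  2.3 -1.8] turn [-0.09 -0.04  0.11] rows 0.0
t 6.35 pos [ 0.6034 -0.09    0.2588] yaw 86.41 z [-5.e-04  4.e-04 -1.e+00] w 0.0088 F [ 0.  -0.3 -0.5]
(0.6054, -0.0902, 0.26, 86.3) offset [-0.1  2.  -1.2] turn [-0.03 -0.02  0.11] rows 0.0
```

View pics/w4.png

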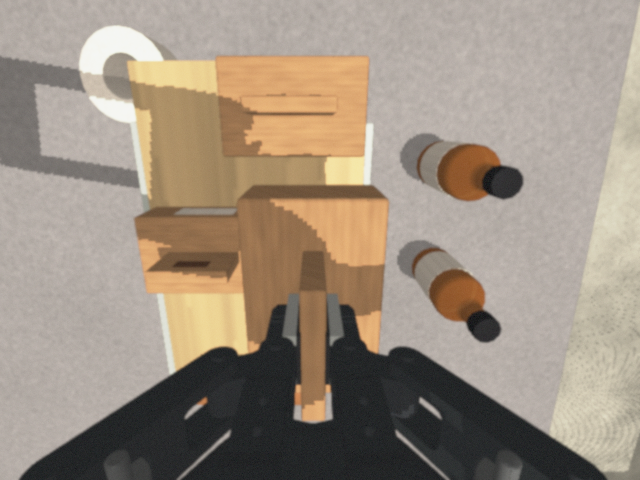

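View pics/s4.png

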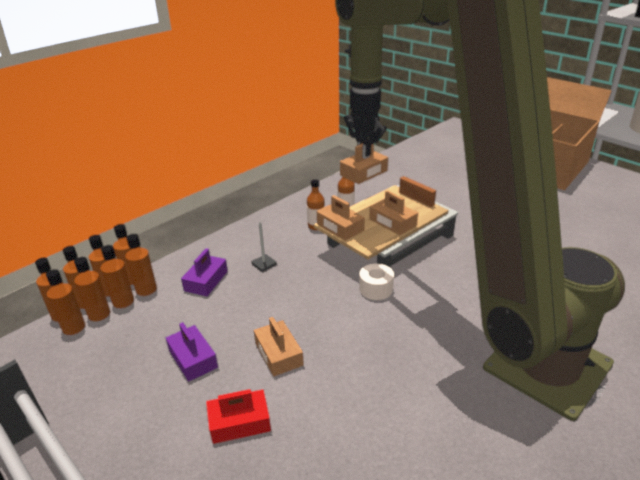

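```bash
cat > ov.py <<'E'
from fit import *
def ov(fn,items,out,roi,s=4,sc=1):
    c=load(fn); im=cv2.resize(c['img'][:,:,::-1],None,fx=4,fy=4,interpolation=cv2.INTER_CUBIC)
    for p,zb in items: edges(c,(p[0],p[1],np.radians(p[2])),zb,im)
    x0,y0,x1,y1=[v*4 for v in roi]; cv2.imwrite('pics/'+out,cv2.resize(im[y0:y1,x0:x1],None,fx=sc,fy=sc,interpolation=cv2.INTER_AREA))
E
python3 - <<'E'
from ov import *
ov('w4.png',[((.5907,.0088,-3.68),.092),((.5065,-.1042,-3.68),.092),((.6032,-.09,86.41),.2585-.0493)],'w4o.png',(120,30,420,330),sc=.5)
E
```

```text
(no output)
```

View pics/w4o.png

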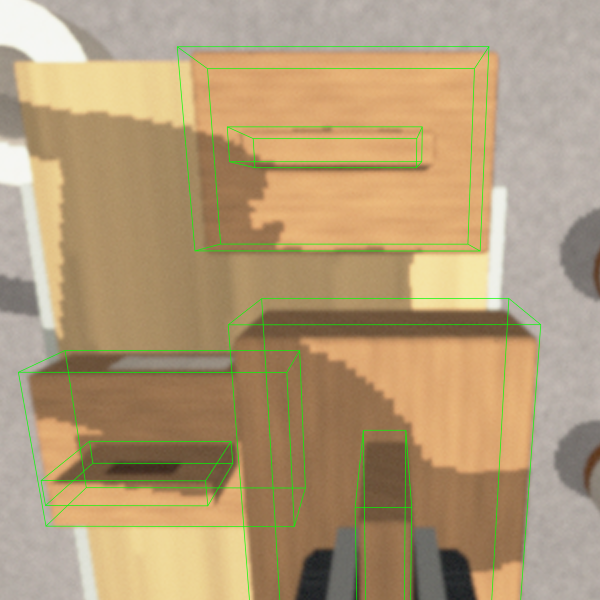

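```bash
python3 - <<'E'
from ov import *
crop('w4.png',200,45,380,165,4,'d.png'); crop('w4.png',125,190,265,310,5,'c.png')
E
```

```text
(no output)
```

View pics/d.png

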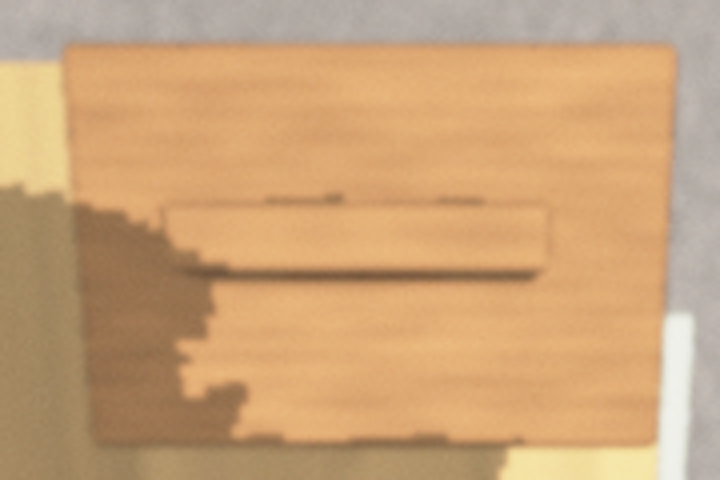

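View pics/c.png

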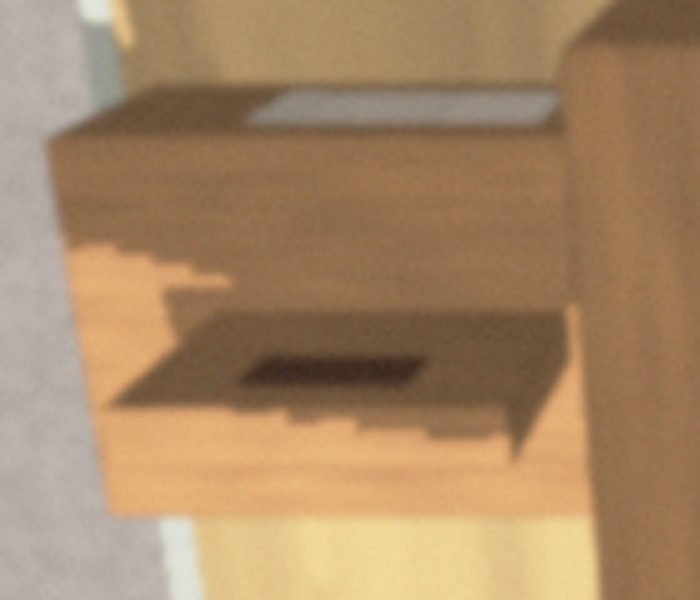

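```bash
python3 - <<'E'
from h import *
c=load('w4.png')
D=pix2z(c,[(200+x/4,45+y/4) for x,y in((65,45),(676,46),(656,443),(92,442))],.134);print(D.round(4).tolist(),D.mean(0).round(4),[np.linalg.norm(D[i]-D[i-1]).round(4) for i in range(4)],[np.degrees(np.arctan2(*(D[b]-D[a])[:2][::-1])).round(2) for a,b in((0,1),(3,2))])
f=lambda q,z:pix2z(c,[(125+x/5,190+y/5) for x,y in q],z)
C=f(((50,137),(110,516)),.134);y=np.radians(-3.68);ex=np.array([np.cos(y),np.sin(y),0])
print(C.round(4).tolist(),np.linalg.norm(C[1]-C[0]),(C.mean(0)+.055*ex).round(4))
F=f(((112,405),(515,405)),.176);F2=f(((215,312),(568,312)),.134);ey=np.array([-ex[1],ex[0],0])
print('fin',(F.mean(0)-.005*ey).round(4),(F2.mean(0)-.005*ey).round(4),np.linalg.norm(F[1]-F[0]),np.linalg.norm(F2[1]-F2[0]))
H=pix2z(c,[(120+x/2,30+y/2) for x,y in((236,340),(540,336))],.2585-.0493+.042);e=np.array([-ex[1],ex[0],0]);print(H.round(4),np.linalg.norm(H[1]-H[0]),(H.mean(0)-.055*e).round(4))
E
```

```text
[[0.5436, 0.0447, 0.134], [0.6514, 0.0375, 0.134], [0.6468, -0.0305, 0.134], [0.5382, -0.0234, 0.134]] [0.595  0.0071 0.134 ] [np.float64(0.0683), np.float64(0.1081), np.float64(0.0682), np.float64(0.1088)] [np.float64(-3.78), np.float64(-3.75)]
[[0.4588, -0.0677, 0.134], [0.4533, -0.1366, 0.134]] 0.06913677194617661 [ 0.5109 -0.1056  0.134 ]
fin [ 0.5112 -0.1055  0.176 ] [ 0.5093 -0.1065  0.134 ] 0.05889518641486587 0.0599998160188973
[[ 0.5732 -0.0367  0.2512]
 [ 0.6417 -0.0402  0.2512]] 0.06856776548210686 [ 0.6039 -0.0933  0.2512]
```

```bash
python3 pl.py "[(.608,-.0887,.155,86.3)]"
```

```text
t 6.35 pos [ 0.6034 -0.09    0.2588] yaw 86.41 z [-5.e-04  4.e-04 -1.e+00] w 0.0088 F [ 0.  -0.3 -0.5]
(0.608, -0.0887, 0.155, 86.3) offset [  1.5   4.6 103.8] turn [-0.03 -0.02  0.11] rows 1.7
```

Call:
{"op": "step_arm", "data": {
  "increments": [
    {"grip":-1,"offset":[1.5,4.5,5],"turn":[0,0,0.1]},
    {"grip":-1,"offset":[1.5,4.5,30],"turn":[0,0,0.1]},
    {"grip":-1,"offset":[1.5,4.5,60],"turn":[0,0,0.1]},
    {"grip":-1,"offset":[1.5,4.5,85],"turn":[0,0,0.1]},
    {"grip":-1,"offset":[1.5,4.5,104],"turn":[0,0,0.1]},
    {"grip":-1,"offset":[1.5,4.5,104],"turn":[0,0,0.1]},
    {"grip":-1,"offset":[1.5,4.5,104],"turn":[0,0,0.1]}
  ]
}}

```text
time: 7.22
ee_pos: [0.6089, -0.09, 0.1557]
tool_rot: [0.001, 0.73, 0.683, 0.0]
force: [-0.5, 0.2, -1.2]
gripper_width: 0.0093
```

```bash
python3 - <<'E'
from pl import *
go((.608,-.0887,.1415,86.3))
c=cap('wrist','w5.png');c=cap('top','t5.png')
go((.608,-.0887,.1415,86.3))
E
```

```text
t 7.22 pos [ 0.6089 -0.09    0.1557] yaw 86.22 z [ 1.2e-03 -2.0e-04 -1.0e+00] w 0.0093 F [-0.5  0.2 -1.2]
(0.608, -0.0887, 0.1415, 86.3) offset [ 1.2 -0.9 14.2] turn [ 0.07  0.01 -0.08] rows 0.2
t 7.33 pos [ 0.6091 -0.0902  0.1563] yaw 86.21 z [ 2.3e-03 -5.0e-04 -1.0e+00] w 0.009 F [ 0.2  0.5 -1.3]
(0.608, -0.0887, 0.1415, 86.3) offset [ 1.4 -1.2 14.8] turn [ 0.13  0.02 -0.09] rows 0.2
```

View pics/w5.png

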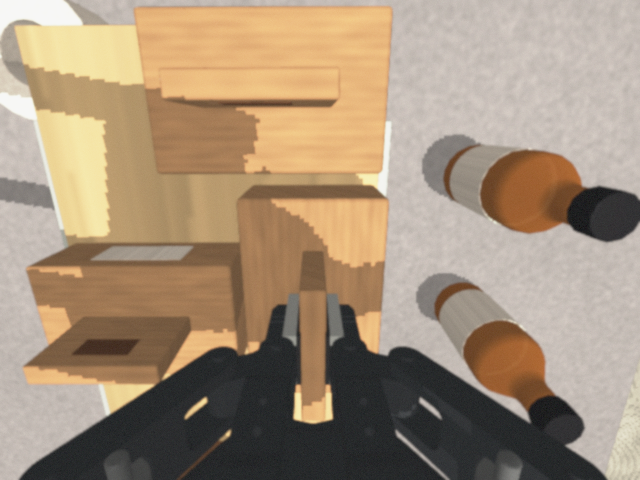

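```bash
python3 - <<'E'
from h import *
c=load('w5.png'); y=np.radians(-3.72);ex=np.array([np.cos(y),np.sin(y),0]);ey=np.array([-ex[1],ex[0],0])
D=pix2z(c,[(157,172),(383,172),(136,10),(392,9)],.134);H=pix2z(c,[(240,199),(387,199)],.1485);C=pix2z(c,[(30,268),(48,383)],.134)
for n,Q in(('D',D),('H',H),('C',C)): print(n,np.c_[Q@ex,Q@ey].round(4).tolist())
E
```

```text
D [[0.5389, 0.0118], [0.648, 0.0116], [0.54, 0.079], [0.6475, 0.079]]
H [[0.5813, 0.0015], [0.6476, 0.0013]]
C [[0.4636, -0.0382], [0.4538, -0.1136]]
```

Call:
{"op": "step_arm", "data": {
  "increments": [
    {"grip":-1,"offset":[1.5,-0.8,5],"turn":[0,0,0]},
    {"grip":-1,"offset":[2,-0.8,11],"turn":[0,0,0]},
    {"grip":-1,"offset":[2,-0.8,14],"turn":[0,0,0]},
    {"grip":-1,"offset":[2,-0.8,14],"turn":[0,0,0]},
    {"grip":-1,"offset":[2,-0.8,14],"turn":[0,0,0]}
  ]
}}

```text
time: 7.95
ee_pos: [0.6071, -0.0879, 0.1413]
tool_rot: [-0.0, 0.73, 0.683, -0.0]
force: [-2.3, 0.7, 2.4]
gripper_width: 0.0099
```

```bash
python3 - <<'E'
from pl import *
c=cap('wrist','w6.png')
go()
E
```

```text
t 8.0 pos [ 0.6071 -0.0879  0.1412] yaw 86.19 z [-6.e-04  3.e-04 -1.e+00] w 0.0092 F [-3.1  1.   3.3]
```

View pics/w6.png

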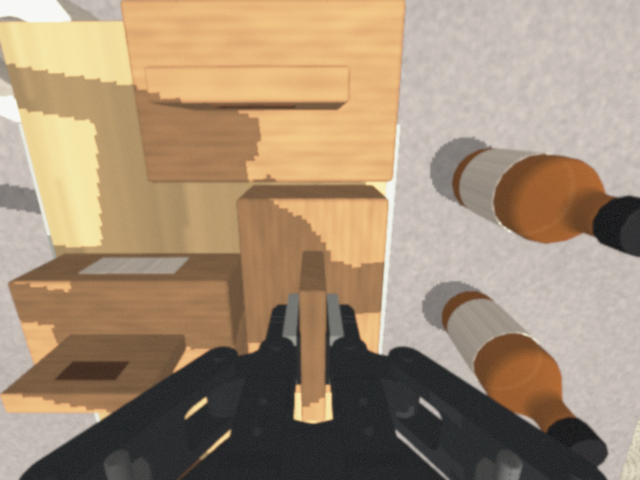

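```bash
python3 - <<'E'
from h import *
c=load('w6.png'); y=np.radians(-3.72);ex=np.array([np.cos(y),np.sin(y),0]);ey=np.array([-ex[1],ex[0],0])
D=pix2z(c,[(150,182),(392,182)],.134);H=pix2z(c,[(240,199),(387,199),(242,283)],.134);C=pix2z(c,[(10,283),(236,281)],.134)
for n,Q in(('D',D),('H',H),('C',C)): print(n,np.c_[Q@ex,Q@ey].round(4).tolist())
crop('w6.png',150,160,310,330,4,'e.png')
E
```

```text
D [[0.5398, 0.0111], [0.6474, 0.0109]]
H [[0.5793, 0.0034], [0.6457, 0.0032], [0.5773, -0.0384]]
C [[0.4624, -0.0383], [0.5744, -0.0373]]
```

View pics/e.png

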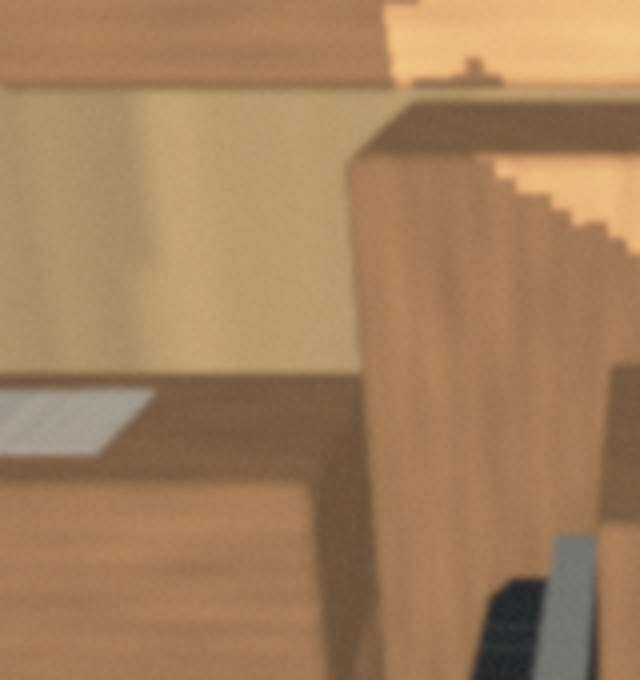

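Call:
{"op": "step_arm", "data": {
  "increments": [
    {"grip":-0.2,"offset":[0,0,0],"turn":[0,0,0]},
    {"grip":-0.2,"offset":[0,0,0],"turn":[0,0,0]},
    {"grip":-0.2,"offset":[0,0,0],"turn":[0,0,0]},
    {"grip":-0.2,"offset":[0,0,-20],"turn":[0,0,0]},
    {"grip":-0.2,"offset":[0,0,-60],"turn":[0,0,0]},
    {"grip":-0.2,"offset":[0,0,-110],"turn":[0,0,0]},
    {"grip":-0.2,"offset":[0,0,-110],"turn":[0,0,0]}
  ]
}}

```text
time: 8.88
ee_pos: [0.6106, -0.0888, 0.2561]
tool_rot: [0.004, 0.73, 0.683, 0.003]
force: [-0.1, -0.0, -0.1]
gripper_width: 0.0343
```

```bash
python3 - <<'E'
from pl import *
go((.4412,.3658,.2,159.6))
c=cap('wrist','w7.png')
E
```

```text
t 8.88 pos [ 0.6106 -0.0888  0.2561] yaw 86.2 z [ 0.0101 -0.0022 -0.9999] w 0.0343 F [-0.1 -0.  -0.1]
(0.4412, 0.3658, 0.2, 159.6) offset [ 442.4 -199.7   53.4] turn [  0.45   0.45 -73.4 ] rows 7.8
```

View pics/w7.png

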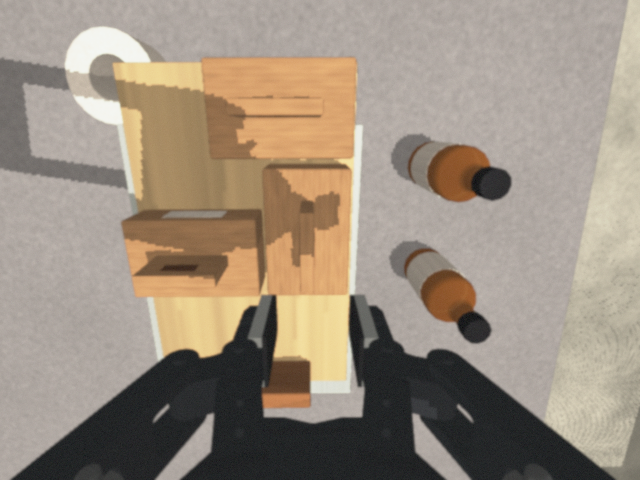

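Call:
{"op": "step_arm", "data": {
  "increments": [
    {"grip":1,"offset":[442,-200,53],"turn":[0,0,-73.4]},
    {"grip":1,"offset":[442,-200,53],"turn":[0,0,-73.4]},
    {"grip":1,"offset":[442,-200,53],"turn":[0,0,-73.4]},
    {"grip":1,"offset":[442,-200,53],"turn":[0,0,-73.4]},
    {"grip":1,"offset":[442,-200,53],"turn":[0,0,-73.4]},
    {"grip":1,"offset":[442,-200,53],"turn":[0,0,-73.4]},
    {"grip":1,"offset":[442,-200,53],"turn":[0,0,-73.4]},
    {"grip":1,"offset":[442,-200,53],"turn":[0,0,-73.4]}
  ]
}}

```text
time: 9.93
ee_pos: [0.435, 0.3677, 0.1961]
tool_rot: [-0.001, 0.176, 0.984, -0.001]
force: [0.2, -0.2, -0.2]
gripper_width: 0.0854
```

Call:
{"op": "step_arm", "data": {
  "increments": [
    {"grip":1,"offset":[0,0,0],"turn":[0,0,0]},
    {"grip":1,"offset":[0,0,0],"turn":[0,0,0]},
    {"grip":1,"offset":[0,0,0],"turn":[0,0,0]}
  ]
}}

```text
time: 10.3
ee_pos: [0.4374, 0.3648, 0.1976]
tool_rot: [-0.0, 0.178, 0.984, -0.001]
force: [0.4, 0.2, 0.5]
gripper_width: 0.0855
```

```bash
python3 - <<'E'
from pl import *
from ov import ov
c=cap('wrist','w8.png');c=cap('top','t8.png')
go((.4412,.3658,.2,159.6),(.4412,.3658,.05,159.6))
ov('w8.png',[((.4412,.3658,-20.4),0)],'w8o.png',(230,120,420,320))
ov('t8.png',[],'t8o.png',(330,160,530,310))
E
```

```text
t 10.4 pos [0.4378 0.3649 0.1981] yaw 159.48 z [-1.e-04 -3.e-04 -1.e+00] w 0.0851 F [-0.4 -1.3  0. ]
(0.4412, 0.3658, 0.2, 159.6) offset [-2.9  2.  -1.9] turn [-0.02  0.   -0.12] rows 0.1
(0.4412, 0.3658, 0.05, 159.6) offset [ -2.9   2.1 148.1] turn [-0.02  0.   -0.12] rows 2.4
```

View pics/w8o.png

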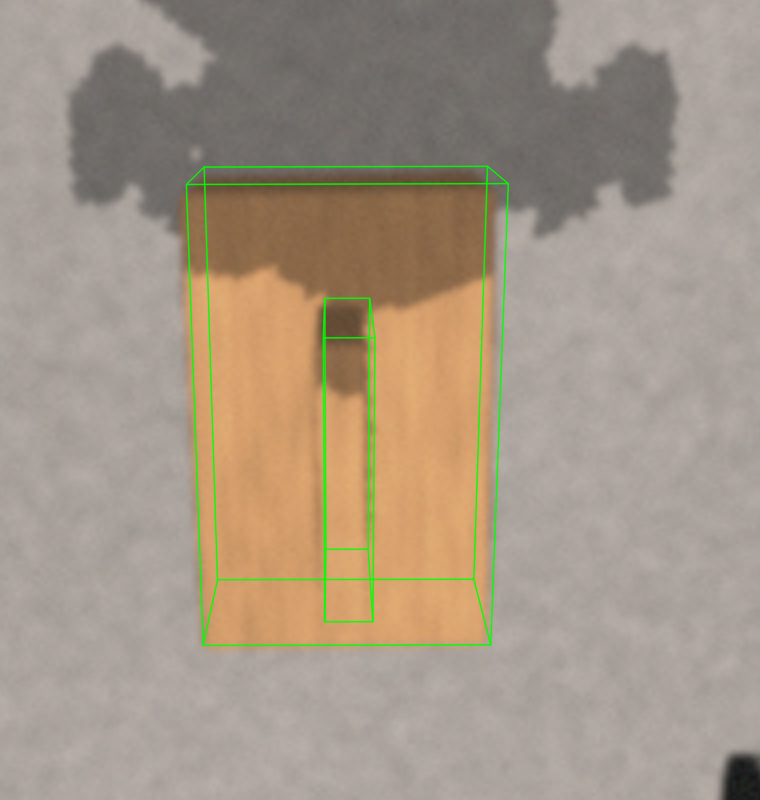

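View pics/t8o.png

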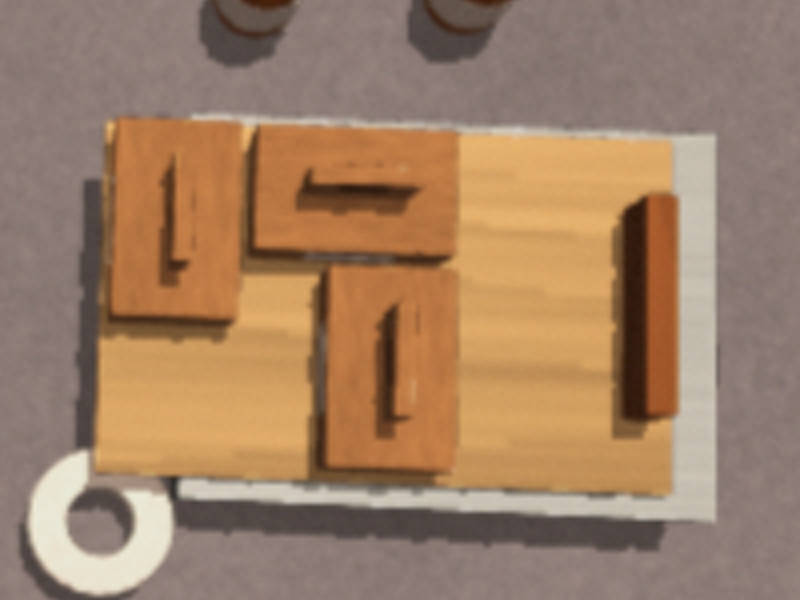

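Call:
{"op": "step_arm", "data": {
  "increments": [
    {"grip":1,"offset":[-3,1,50],"turn":[0,0,0]},
    {"grip":1,"offset":[-3,1,100],"turn":[0,0,0]},
    {"grip":1,"offset":[-3,1,140],"turn":[0,0,0]},
    {"grip":1,"offset":[-3,1,147],"turn":[0,0,0]},
    {"grip":1,"offset":[-3,1,147],"turn":[0,0,0]}
  ]
}}

```text
time: 11.02
ee_pos: [0.4411, 0.3659, 0.0516]
tool_rot: [0.0, 0.178, 0.984, 0.0]
force: [-0.2, 0.4, 0.3]
gripper_width: 0.0854
```

```bash
python3 - <<'E'
from pl import *
c=cap('wrist','w9.png'); go((.4412,.3658,.05,159.6))
E
```

```text
t 11.07 pos [0.4417 0.3665 0.0524] yaw 159.55 z [ 0.002   0.0014 -1.    ] w 0.0854 F [-0.3 -0.4  0.6]
(0.4412, 0.3658, 0.05, 159.6) offset [ 0.2 -0.8  2.4] turn [ 0.12  0.08 -0.05] rows 0.0
```

View pics/w9.png

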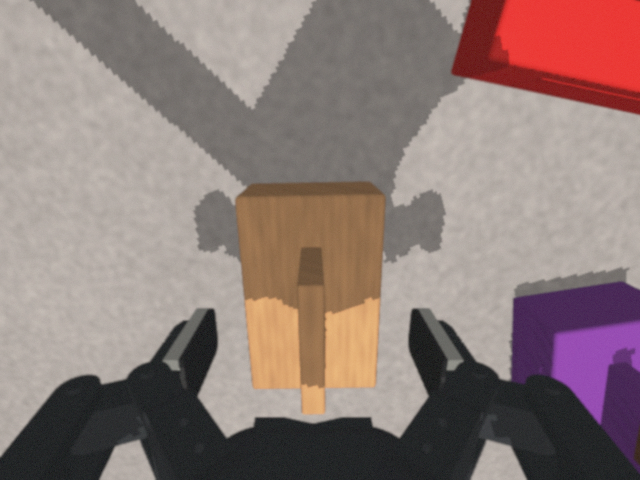

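Fin at (312, 330), centred between the fingers (213 / 411). Close.

Call:
{"op": "step_arm", "data": {
  "increments": [
    {"grip":-1,"offset":[0,0,1],"turn":[0,0,0]},
    {"grip":-1,"offset":[0,0,1],"turn":[0,0,0]},
    {"grip":-1,"offset":[0,0,1],"turn":[0,0,0]},
    {"grip":-1,"offset":[0,0,1],"turn":[0,0,0]},
    {"grip":-1,"offset":[0,0,1],"turn":[0,0,0]},
    {"grip":-1,"offset":[0,0,1],"turn":[0,0,0]}
  ]
}}

```text
time: 11.82
ee_pos: [0.4403, 0.3661, 0.0503]
tool_rot: [0.0, 0.177, 0.984, 0.0]
force: [-1.0, 0.3, 4.1]
gripper_width: 0.0092
```

Call:
{"op": "step_arm", "data": {
  "increments": [
    {"grip":-1,"offset":[0,0,-30],"turn":[0,0,0]},
    {"grip":-1,"offset":[0,0,-80],"turn":[0,0,0]},
    {"grip":-1,"offset":[0,0,-130],"turn":[0,0,0]},
    {"grip":-1,"offset":[0,0,-180],"turn":[0,0,0]},
    {"grip":-1,"offset":[0,0,-210],"turn":[0,0,0]},
    {"grip":-1,"offset":[0,0,-210],"turn":[0,0,0]}
  ]
}}

```text
time: 12.58
ee_pos: [0.4417, 0.3671, 0.2627]
tool_rot: [0.002, 0.177, 0.984, 0.002]
force: [0.5, -0.0, -1.6]
gripper_width: 0.0093
```

```bash
python3 pl.py "[(.495,-.006,.26,86.3)]"
```

```text
t 12.57 pos [0.4417 0.3671 0.2627] yaw 159.6 z [ 0.0048  0.0034 -1.    ] w 0.0093 F [ 0.5 -0.  -1.6]
(0.495, -0.006, 0.26, 86.3) offset [-180.  -331.1    1.6] turn [ 3.60e-01 -2.00e-02  7.33e+01] rows 6.9
```

Call:
{"op": "step_arm", "data": {
  "increments": [
    {"grip":-1,"offset":[-12,-22,0],"turn":[0,0,5]},
    {"grip":-1,"offset":[-38,-70,0],"turn":[0,0,15]},
    {"grip":-1,"offset":[-65,-120,0],"turn":[0,0,25]},
    {"grip":-1,"offset":[-92,-170,0],"turn":[0,0,35]},
    {"grip":-1,"offset":[-118,-217,0],"turn":[0,0,45]},
    {"grip":-1,"offset":[-144,-265,0],"turn":[0,0,55]},
    {"grip":-1,"offset":[-166,-305,0],"turn":[0,0,65]},
    {"grip":-1,"offset":[-180,-331,0],"turn":[0,0,73.3]}
  ]
}}

```text
time: 13.58
ee_pos: [0.4925, -0.009, 0.2578]
tool_rot: [-0.001, 0.732, 0.681, -0.001]
force: [0.7, 0.3, -0.9]
gripper_width: 0.0087
```

Call:
{"op": "step_arm", "data": {
  "increments": [
    {"grip":-1,"offset":[0,0,0],"turn":[0,0,0]},
    {"grip":-1,"offset":[0,0,0],"turn":[0,0,0]},
    {"grip":-1,"offset":[0,0,0],"turn":[0,0,0]}
  ]
}}

```text
time: 13.95
ee_pos: [0.4931, -0.0059, 0.2594]
tool_rot: [-0.001, 0.729, 0.685, -0.0]
force: [-0.0, -0.5, -1.4]
gripper_width: 0.0092
```

```bash
python3 - <<'E'
from pl import *
c=cap('wrist','w10.png'); go((.4966,-.005,.17,86.3))
E
```

```text
t 14.0 pos [ 0.4933 -0.0058  0.2596] yaw 86.42 z [-9.e-04  4.e-04 -1.e+00] w 0.0092 F [-0.7 -0.7 -0.6]
(0.4966, -0.005, 0.17, 86.3) offset [ 1.   3.4 89.6] turn [-0.05 -0.02  0.12] rows 1.4
```

View pics/w10.png

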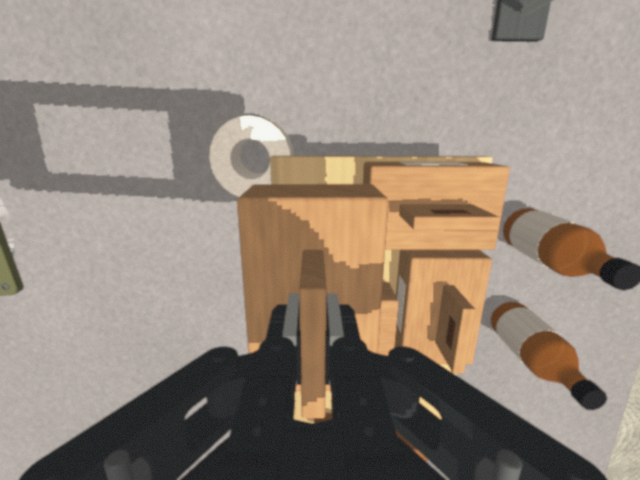

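Call:
{"op": "step_arm", "data": {
  "increments": [
    {"grip":-1,"offset":[2,3,5],"turn":[0,0,0.1]},
    {"grip":-1,"offset":[2.5,3,30],"turn":[0,0,0.1]},
    {"grip":-1,"offset":[2.5,3,55],"turn":[0,0,0.1]},
    {"grip":-1,"offset":[2.5,3,70],"turn":[0,0,0.1]},
    {"grip":-1,"offset":[2.5,3,70],"turn":[0,0,0.1]},
    {"grip":-1,"offset":[2.5,3,70],"turn":[0,0,0.1]}
  ]
}}

```text
time: 14.75
ee_pos: [0.4976, -0.0045, 0.1908]
tool_rot: [0.001, 0.73, 0.683, 0.0]
force: [0.1, -0.0, -1.4]
gripper_width: 0.009
```

```bash
python3 - <<'E'
from pl import *
c=cap('wrist','w11.png'); go((.496,-.0033,.17,86.3));cap('side','s11.png');cap('top','t11.png')
crop('s11.png',280,120,480,270,4,'s11c.png')
E
```

```text
t 14.8 pos [ 0.4977 -0.0046  0.191 ] yaw 86.2 z [ 2.e-03 -1.e-04 -1.e+00] w 0.0092 F [-0.6 -0.2 -1.1]
(0.496, -0.0033, 0.17, 86.3) offset [ 1.2 -1.8 21. ] turn [ 0.11 -0.   -0.1 ] rows 0.3
```

View pics/w11.png

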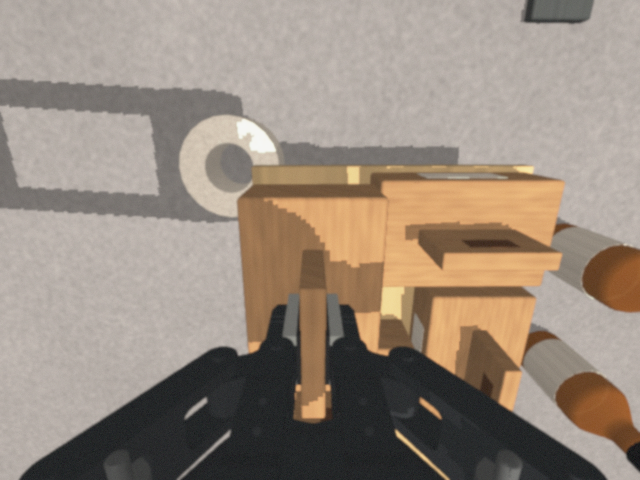

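View pics/s11c.png

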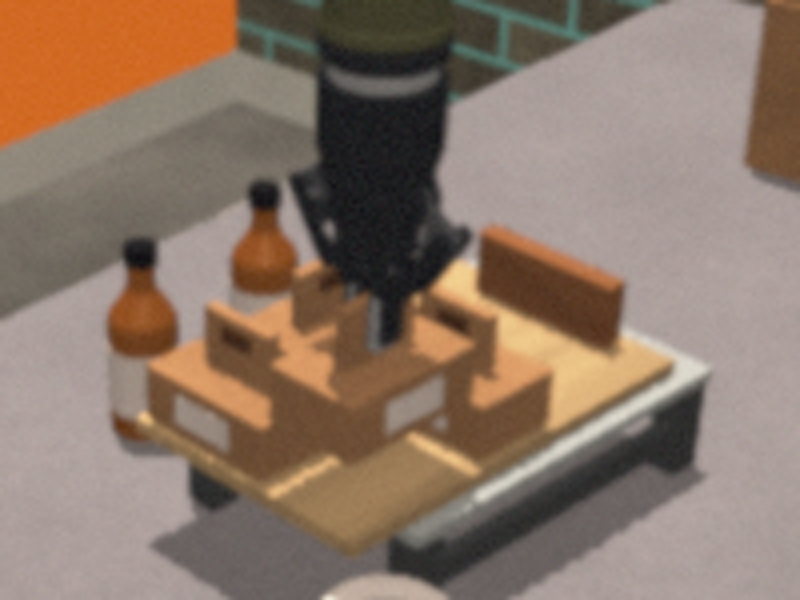

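```bash
python3 - <<'E'
from h import *
crop('w11.png',230,160,410,310,4,'f.png'); crop('w11.png',370,160,570,310,4,'g.png')
E
```

```text
(no output)
```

View pics/f.png

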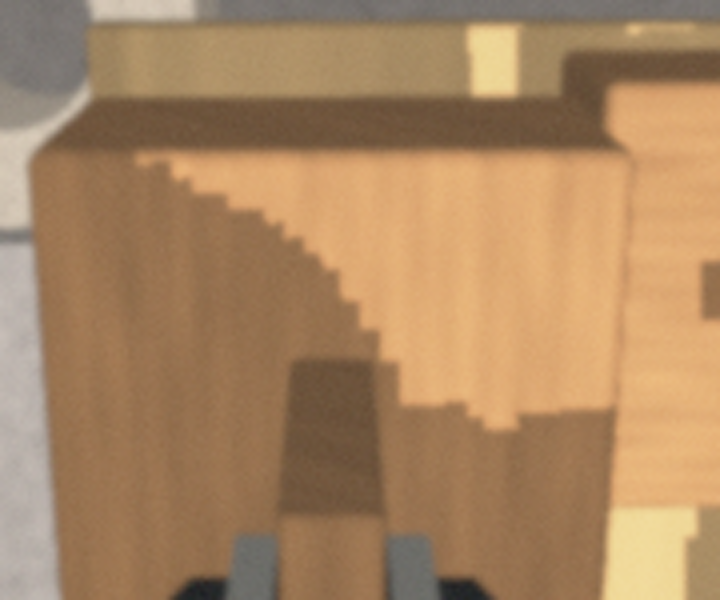

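View pics/g.png

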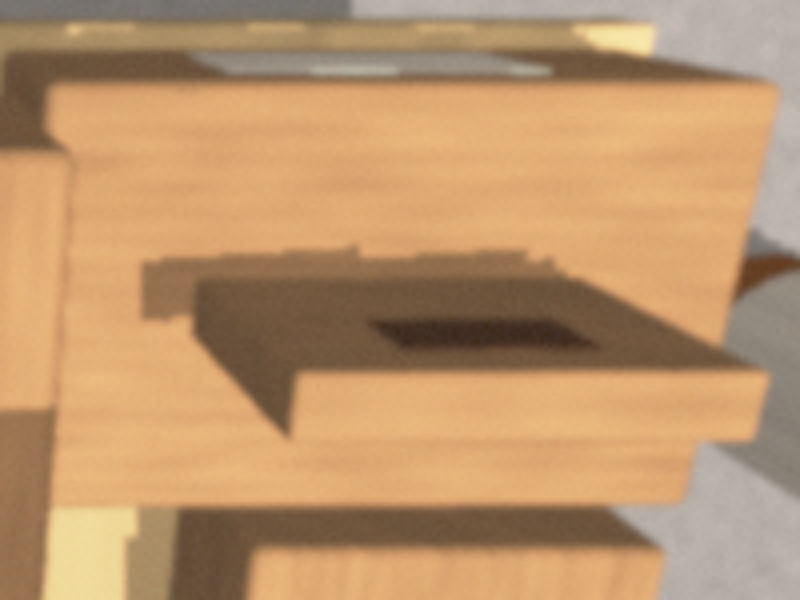

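```bash
cat > m.py <<'E'
from h import *
y=np.radians(-3.72);ex=np.array([np.cos(y),np.sin(y),0]);ey=np.array([-ex[1],ex[0],0])
def bf(fn,pts,z):
    Q=pix2z(load(fn),pts,z); return np.c_[Q@ex,Q@ey].round(4).tolist()
E
python3 - <<'E'
from m import *
print('D',bf('w11.png',[(382,181.5),(564,182),(541.3,285.8)],.134))
print('FB',bf('w11.png',[(433,297),(535,296.8)],.134))
print('H',bf('w11.png',[(238.3,198),(387,198)],.191-.0503+.042))
E
```

```text
D [[0.5385, 0.0799], [0.6465, 0.0794], [0.6476, 0.0115]]
FB [[0.5772, 0.0035], [0.6452, 0.0034]]
H [[0.4638, 0.0798], [0.5312, 0.0796]]
```

Call:
{"op": "step_arm", "data": {
  "increments": [
    {"grip":-1,"offset":[0,-2,2],"turn":[0,0,0]},
    {"grip":-1,"offset":[0,-2,15],"turn":[0,0,0]},
    {"grip":-1,"offset":[0,-2,30],"turn":[0,0,0]},
    {"grip":-1,"offset":[0,-2,36],"turn":[0,0,0]},
    {"grip":-1,"offset":[0,-2,36],"turn":[0,0,0]}
  ]
}}

```text
time: 15.52
ee_pos: [0.4941, -0.0044, 0.153]
tool_rot: [-0.001, 0.73, 0.683, -0.001]
force: [0.6, -0.0, -0.8]
gripper_width: 0.0095
```

```bash
python3 - <<'E'
from pl import *
c=cap('wrist','w12.png'); go((.4957,-.0045,.1423,86.3))
E
```

```text
t 15.57 pos [ 0.4947 -0.0045  0.1536] yaw 86.19 z [-9.e-04  1.e-04 -1.e+00] w 0.0089 F [ 0.1 -0.  -0.9]
(0.4957, -0.0045, 0.1423, 86.3) offset [ 0.   1.1 11.3] turn [-0.05 -0.   -0.11] rows 0.2
```

View pics/w12.png

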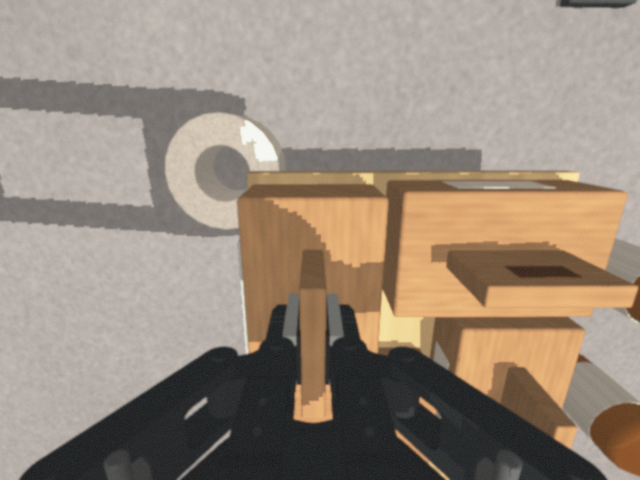

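Clear of the far_front carton (gap near (393,250)). Lower to contact.

Call:
{"op": "step_arm", "data": {
  "increments": [
    {"grip":-1,"offset":[0,0.5,5],"turn":[0,0,0]},
    {"grip":-1,"offset":[0,0.5,9],"turn":[0,0,0]},
    {"grip":-1,"offset":[0,0.5,11],"turn":[0,0,0]},
    {"grip":-1,"offset":[0,0.5,11],"turn":[0,0,0]}
  ]
}}

```text
time: 16.08
ee_pos: [0.4952, -0.0045, 0.1429]
tool_rot: [-0.0, 0.73, 0.683, -0.0]
force: [0.3, -0.8, -0.5]
gripper_width: 0.0094
```

```bash
python3 - <<'E'
from pl import *
c=cap('wrist','w13.png'); go()
crop('w13.png',230,160,430,310,4,'h.png')
E
```

```text
t 16.12 pos [ 0.4953 -0.0045  0.1431] yaw 86.2 z [-1.e-04 -0.e+00 -1.e+00] w 0.0094 F [-0.2  0.4 -1.2]
```

View pics/h.png

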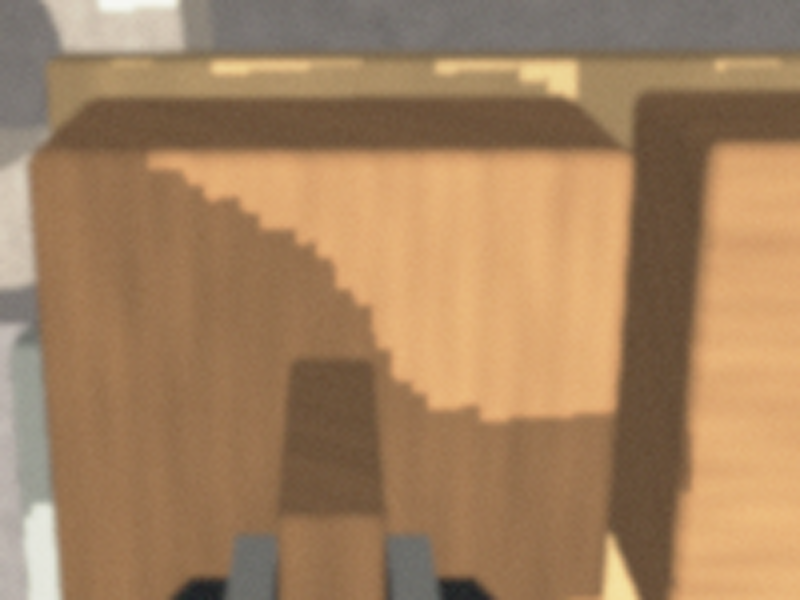

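Call:
{"op": "step_arm", "data": {
  "increments": [
    {"grip":-1,"offset":[0,0.7,0.7],"turn":[0,0,0]},
    {"grip":-1,"offset":[0,0.7,1.5],"turn":[0,0,0]},
    {"grip":-1,"offset":[0,0.7,1.5],"turn":[0,0,0]}
  ]
}}

```text
time: 16.5
ee_pos: [0.4962, -0.0046, 0.1423]
tool_rot: [0.0, 0.73, 0.683, 0.0]
force: [-2.3, 0.7, 5.4]
gripper_width: 0.0092
```

Call:
{"op": "step_arm", "data": {
  "increments": [
    {"grip":-0.2,"offset":[0,0,0],"turn":[0,0,0]},
    {"grip":-0.2,"offset":[0,0,0],"turn":[0,0,0]},
    {"grip":-0.2,"offset":[0,0,0],"turn":[0,0,0]},
    {"grip":-0.2,"offset":[0,0,-20],"turn":[0,0,0]},
    {"grip":-0.2,"offset":[0,0,-60],"turn":[0,0,0]},
    {"grip":-0.2,"offset":[0,0,-110],"turn":[0,0,0]},
    {"grip":0,"offset":[0,0,-130],"turn":[0,0,0]},
    {"grip":0,"offset":[0,0,-130],"turn":[0,0,0]}
  ]
}}

```text
time: 17.5
ee_pos: [0.4972, -0.0046, 0.2733]
tool_rot: [0.002, 0.73, 0.683, 0.001]
force: [-0.3, -0.4, -0.4]
gripper_width: 0.0426
```

```bash
python3 - <<'E'
from pl import *
c=cap('wrist','w14.png'); go((.5375,-.2505,.25,-3.7))
E
```

```text
t 17.55 pos [ 0.4961 -0.0045  0.2717] yaw 86.2 z [ 1.e-03 -1.e-04 -1.e+00] w 0.0426 F [-0.7  0.7 -0.4]
(0.5375, -0.2505, 0.25, -3.7) offset [-242.7   57.6   21.7] turn [ 5.00e-02 -4.00e-02  8.99e+01] rows 8.4
```

View pics/w14.png

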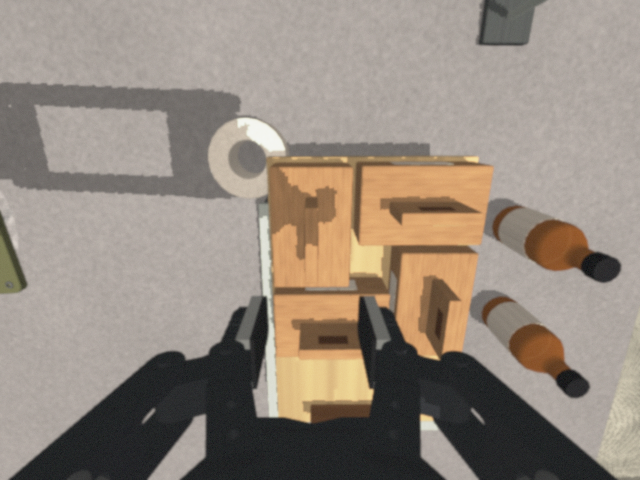

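Windmill layer of four cartons, all standing, small gaps. Now to the grip bar.

Call:
{"op": "step_arm", "data": {
  "increments": [
    {"grip":0,"offset":[-243,58,22],"turn":[0,0,90]},
    {"grip":0,"offset":[-243,58,22],"turn":[0,0,90]},
    {"grip":0,"offset":[-243,58,22],"turn":[0,0,90]},
    {"grip":0,"offset":[-243,58,22],"turn":[0,0,90]},
    {"grip":0,"offset":[-243,58,22],"turn":[0,0,90]},
    {"grip":0,"offset":[-243,58,22],"turn":[0,0,90]},
    {"grip":0,"offset":[-243,58,22],"turn":[0,0,90]},
    {"grip":0,"offset":[-243,58,22],"turn":[0,0,90]}
  ]
}}

```text
time: 18.55
ee_pos: [0.5365, -0.2504, 0.2469]
tool_rot: [-0.001, 1.0, -0.001, -0.002]
force: [0.7, -0.2, -0.2]
gripper_width: 0.0429
```

```bash
python3 - <<'E'
from pl import *
go((.5375,-.2505,.22,-3.7))
E
```

```text
t 18.55 pos [ 0.5365 -0.2504  0.2469] yaw -0.12 z [-0.0041  0.0023 -1.    ] w 0.0429 F [ 0.7 -0.2 -0.2]
(0.5375, -0.2505, 0.22, -3.7) offset [ 1.1  0.2 26.9] turn [-0.12  0.24  3.58] rows 0.4
```

Call:
{"op": "step_arm", "data": {
  "increments": [
    {"grip":0,"offset":[1,0,27],"turn":[0,0,3.6]},
    {"grip":0,"offset":[1,0,27],"turn":[0,0,3.6]},
    {"grip":0,"offset":[1,0,27],"turn":[0,0,3.6]},
    {"grip":0,"offset":[1,0,27],"turn":[0,0,3.6]}
  ]
}}

```text
time: 19.05
ee_pos: [0.5391, -0.2511, 0.2231]
tool_rot: [0.0, 1.0, -0.029, 0.0]
force: [-0.6, 0.9, -0.2]
gripper_width: 0.0428
```

```bash
python3 - <<'E'
from pl import *
cap('wrist','w15.png');go((.5375,-.2505,.22,-3.7));cap('top','t15.png');cap('side','s15.png')
c=load('w15.png')
y=np.radians(-3.7);ex=np.array([np.cos(y),np.sin(y),0]);ey=np.array([-ex[1],ex[0],0])
o=np.array([.5365,-.251,.142])
print(proj(c,[o+a*ex*.06+b*ey*.009 for a,b in((-1,-1),(1,-1),(1,1),(-1,1))]).round(1))
E
```

```text
t 19.1 pos [ 0.5392 -0.2511  0.2233] yaw -3.32 z [ 1.1e-03 -6.0e-04 -1.0e+00] w 0.0427 F [0.3 0.1 0.1]
(0.5375, -0.2505, 0.22, -3.7) offset [-1.7 -0.5  3.3] turn [ 0.03 -0.07  0.38] rows 0.1
[[322.8 328.8]
 [325.6 170.5]
 [298.2 170.4]
 [299.5 328.6]]
```

View pics/w15.png

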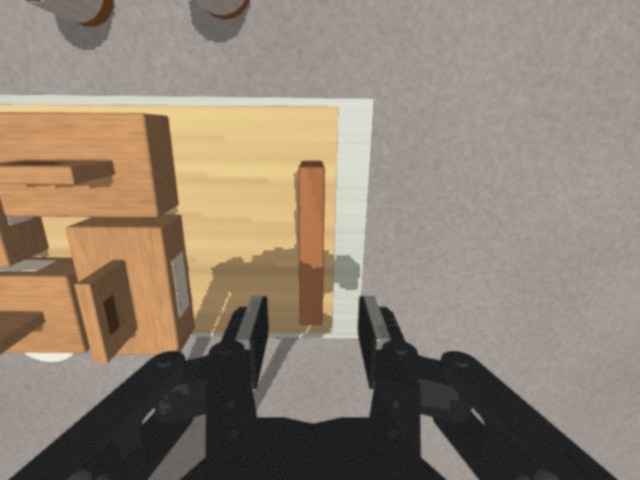

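View pics/t15.png

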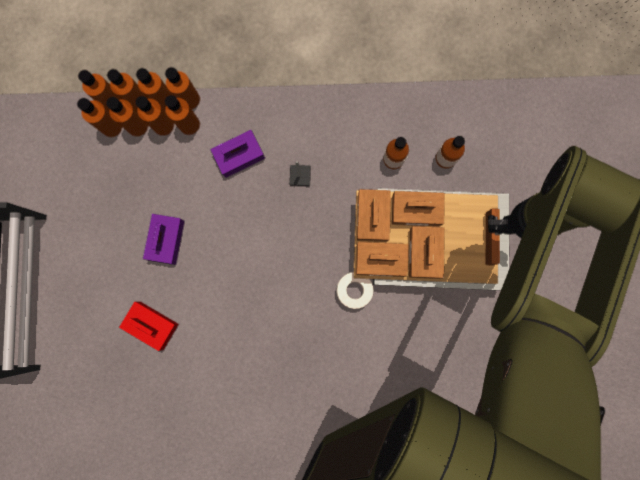

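Call:
{"op": "step_arm", "data": {
  "increments": [
    {"grip":0,"offset":[0,0,20],"turn":[0,0,0.4]},
    {"grip":0,"offset":[0,0,55],"turn":[0,0,0.4]},
    {"grip":0,"offset":[0,0,90],"turn":[0,0,0.4]},
    {"grip":0,"offset":[0,0,112],"turn":[0,0,0.4]},
    {"grip":0,"offset":[0,0,120],"turn":[0,0,0.4]},
    {"grip":0,"offset":[0,0,120],"turn":[0,0,0.4]},
    {"grip":0,"offset":[0,0,120],"turn":[0,0,0.4]}
  ]
}}

```text
time: 20.08
ee_pos: [0.5397, -0.2514, 0.1038]
tool_rot: [0.001, 0.999, -0.033, 0.001]
force: [0.7, 0.1, -0.1]
gripper_width: 0.0429
```

```bash
python3 - <<'E'
from pl import *
cap('wrist','w16.png');go((.5385,-.2505,.102,-3.7))
E
```

```text
t 20.12 pos [ 0.5397 -0.2513  0.1039] yaw -3.74 z [ 0.0022 -0.0012 -1.    ] w 0.0429 F [-0.6  0.1  0.1]
(0.5385, -0.2505, 0.102, -3.7) offset [-1.2 -0.8  1.9] turn [ 0.06 -0.13 -0.05] rows 0.0
```

View pics/w16.png

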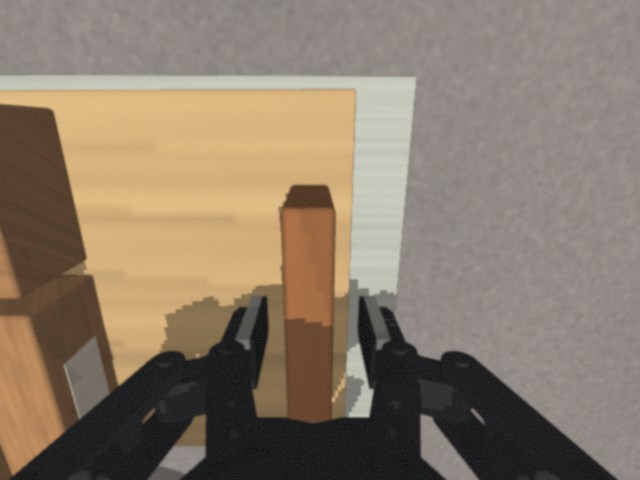

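Call:
{"op": "step_arm", "data": {
  "increments": [
    {"grip":0,"offset":[0,-1.5,1],"turn":[0,0,0]},
    {"grip":-1,"offset":[0,-1.5,1],"turn":[0,0,0]},
    {"grip":-1,"offset":[0,-1.5,1],"turn":[0,0,0]},
    {"grip":-1,"offset":[0,-1.5,1],"turn":[0,0,0]},
    {"grip":-1,"offset":[0,-1.5,1],"turn":[0,0,0]},
    {"grip":-1,"offset":[0,-1.5,1],"turn":[0,0,0]}
  ]
}}

```text
time: 20.88
ee_pos: [0.539, -0.2497, 0.1021]
tool_rot: [0.0, 0.999, -0.033, 0.0]
force: [-1.8, -1.9, 4.3]
gripper_width: 0.0172
```

```bash
python3 - <<'E'
from pl import *
go();cap('top','t17.png');
for i in range(2): cap('wrist','w17.png');go()
crop('t17.png',270,140,540,310,2.9,'t17c.png')
E
```

```text
t 20.88 pos [ 0.539  -0.2497  0.1021] yaw -3.74 z [ 5.e-04 -7.e-04 -1.e+00] w 0.0172 F [-1.8 -1.9  4.3]
t 20.98 pos [ 0.539  -0.2497  0.1021] yaw -3.74 z [ 5.e-04 -7.e-04 -1.e+00] w 0.0173 F [-1.3 -0.9  5.7]
t 21.02 pos [ 0.539  -0.2497  0.1021] yaw -3.74 z [ 5.e-04 -7.e-04 -1.e+00] w 0.0172 F [-2.1 -0.7  5.4]
```

View pics/t17c.png

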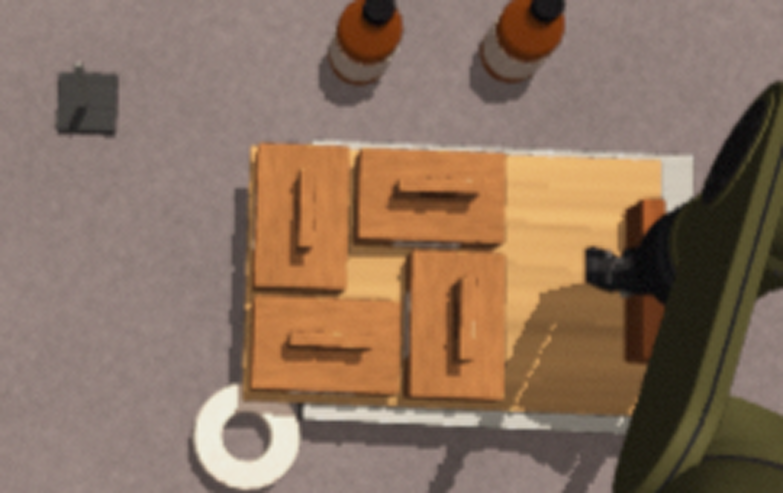

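Call:
{"op": "step_arm", "data": {
  "increments": [
    {"grip":-1,"offset":[0,-1,0],"turn":[0,0,0]},
    {"grip":-1,"offset":[0,-3,0],"turn":[0,0,0]},
    {"grip":-1,"offset":[0,-6,0],"turn":[0,0,0]},
    {"grip":-1,"offset":[0,-10,0],"turn":[0,0,0]},
    {"grip":-1,"offset":[0,-15,0],"turn":[0,0,0]},
    {"grip":-1,"offset":[0,-20,0],"turn":[0,0,0]},
    {"grip":-1,"offset":[0,-25,0],"turn":[0,0,0]},
    {"grip":-1,"offset":[0,-30,0],"turn":[0,0,0]}
  ]
}}

```text
time: 22.02
ee_pos: [0.5418, -0.2214, 0.1021]
tool_rot: [0.002, 0.999, -0.033, 0.001]
force: [-0.8, -7.0, 3.6]
gripper_width: 0.0177
```

```bash
python3 - <<'E'
from pl import *
go();cap('top','t18.png');
crop('t18.png',270,140,540,310,2.9,'t18c.png')
E
```

```text
t 22.02 pos [ 0.5418 -0.2214  0.1021] yaw -3.76 z [ 0.002  -0.0034 -1.    ] w 0.0177 F [-0.8 -7.   3.6]
```

View pics/t18c.png

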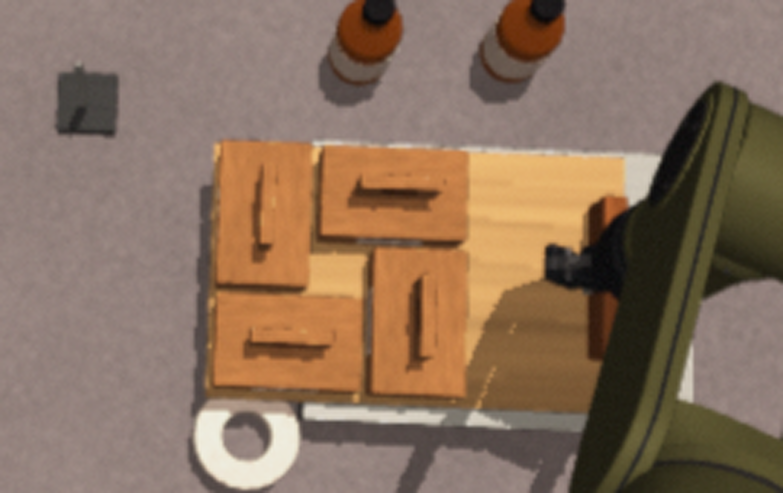

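Call:
{"op": "step_arm", "data": {
  "increments": [
    {"grip":-1,"offset":[0,-4,0],"turn":[0,0,0]},
    {"grip":-1,"offset":[0,-9,0],"turn":[0,0,0]},
    {"grip":-1,"offset":[0,-14,0],"turn":[0,0,0]},
    {"grip":-1,"offset":[0,-20,0],"turn":[0,0,0]},
    {"grip":-1,"offset":[0,-26,0],"turn":[0,0,0]},
    {"grip":-1,"offset":[0,-32,0],"turn":[0,0,0]},
    {"grip":-1,"offset":[0,-37,0],"turn":[0,0,0]},
    {"grip":-1,"offset":[0,-41,0],"turn":[0,0,0]}
  ]
}}

```text
time: 23.08
ee_pos: [0.5444, -0.1804, 0.1021]
tool_rot: [0.002, 0.999, -0.033, 0.001]
force: [-1.0, -7.2, 3.7]
gripper_width: 0.0173
```

Call:
{"op": "step_arm", "data": {
  "increments": [
    {"grip":-1,"offset":[0,-5,0],"turn":[0,0,0]},
    {"grip":-1,"offset":[0,-11,0],"turn":[0,0,0]},
    {"grip":-1,"offset":[0,-17,0],"turn":[0,0,0]},
    {"grip":-1,"offset":[0,-23,0],"turn":[0,0,0]},
    {"grip":-1,"offset":[0,-29,0],"turn":[0,0,0]},
    {"grip":-1,"offset":[0,-35,0],"turn":[0,0,0]},
    {"grip":-1,"offset":[0,-40,0],"turn":[0,0,0]},
    {"grip":-1,"offset":[0,-43,0],"turn":[0,0,0]}
  ]
}}

```text
time: 24.08
ee_pos: [0.5474, -0.1378, 0.1024]
tool_rot: [0.002, 0.999, -0.032, 0.001]
force: [-0.8, -8.0, 5.3]
gripper_width: 0.0176
```

```bash
python3 - <<'E'
from pl import *
go();cap('top','t19.png');cap('side','s19.png');go()
crop('t19.png',270,140,470,290,4,'t19c.png');crop('s19.png',230,180,430,330,4,'s19c.png')
E
```

```text
t 24.07 pos [ 0.5474 -0.1378  0.1024] yaw -3.72 z [ 0.0023 -0.0041 -1.    ] w 0.0176 F [-0.8 -8.   5.3]
t 24.18 pos [ 0.5474 -0.1375  0.1023] yaw -3.72 z [ 0.0023 -0.0035 -1.    ] w 0.0174 F [ 0.3 -6.1  5.1]
```

View pics/t19c.png

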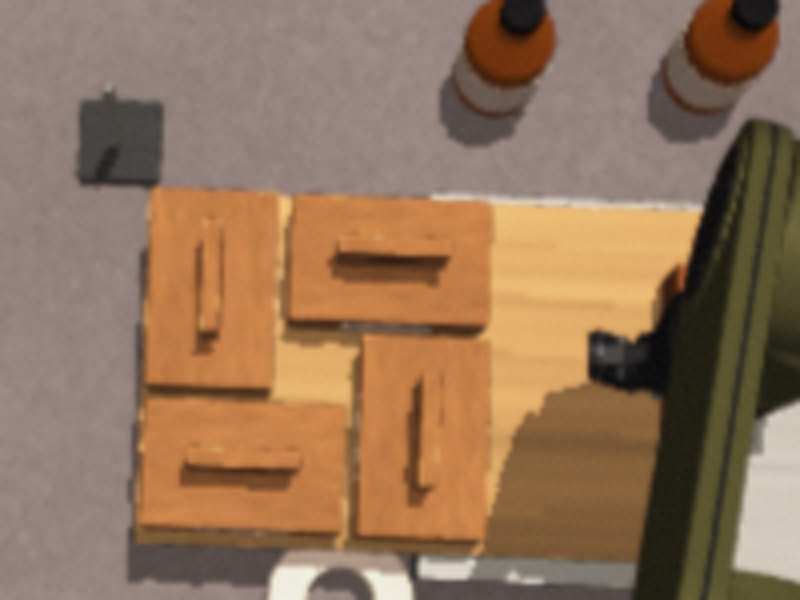

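View pics/s19c.png

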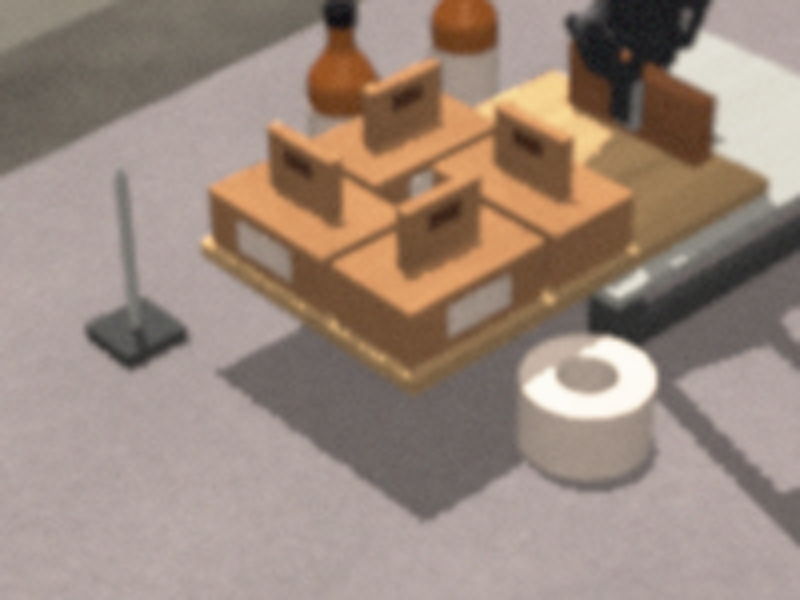

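```bash
python3 - <<'E'
from m import *
t=lambda p:[(270+x/4,140+y/4) for x,y in p]; s=lambda p:[(230+x/4,180+y/4) for x,y in p]
print('top front',bf('t19.png',t([(137,541),(148,195)]),.092),'tip',bf('t19.png',t([(109,90)]),.135),'foot',bf('t19.png',t([(83,100),(161,101),(160,184),(79,183)]),.01))
print('side front',bf('s19.png',s([(203,241),(413,380)]),.092),'tip',bf('s19.png',s([(121,172)]),.135),'foot',bf('s19.png',s([(85,330),(138,358),(188,331)]),.01))
E
```

```text
top front [[0.4532, 0.1949], [0.6503, 0.1974]] tip [[0.6997, 0.2194]] foot [[0.7251, 0.2441], [0.7262, 0.1964], [0.6745, 0.1948], [0.6734, 0.2441]]
side front [[0.6509, 0.1967], [0.4542, 0.1971]] tip [[0.6953, 0.2238]] foot [[0.7214, 0.2478], [0.6723, 0.2404], [0.6736, 0.1984]]
```

Call:
{"op": "step_arm", "data": {
  "increments": [
    {"grip":-1,"offset":[0,-4,0],"turn":[0,0,0]},
    {"grip":-1,"offset":[0,-9,0],"turn":[0,0,0]},
    {"grip":-1,"offset":[0,-14,0],"turn":[0,0,0]},
    {"grip":-1,"offset":[0,-18,0],"turn":[0,0,0]},
    {"grip":-1,"offset":[0,-21,0],"turn":[0,0,0]},
    {"grip":-1,"offset":[0,-22,0],"turn":[0,0,0]},
    {"grip":-1,"offset":[0,-22,0],"turn":[0,0,0]}
  ]
}}

```text
time: 25.05
ee_pos: [0.549, -0.1161, 0.1025]
tool_rot: [0.002, 0.999, -0.032, 0.001]
force: [-0.9, -8.4, 5.2]
gripper_width: 0.0174
```

```bash
python3 - <<'E'
from pl import *
go();cap('top','t20.png');cap('side','s20.png');go()
crop('t20.png',280,150,380,290,5,'t20c.png');crop('s20.png',230,200,360,300,6,'s20c.png')
E
```

```text
t 25.05 pos [ 0.549  -0.1161  0.1025] yaw -3.7 z [ 0.0026 -0.0044 -1.    ] w 0.0174 F [-0.9 -8.4  5.2]
t 25.15 pos [ 0.549  -0.1161  0.1025] yaw -3.71 z [ 0.0027 -0.0043 -1.    ] w 0.0172 F [-0.2 -8.1  6.5]
```

View pics/t20c.png

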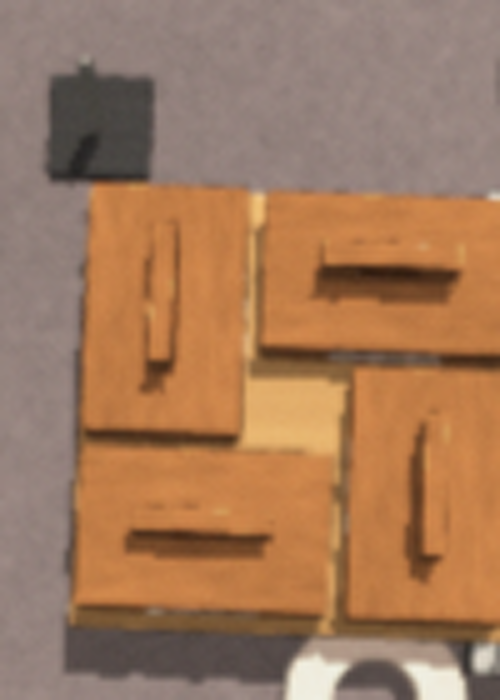

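View pics/s20c.png

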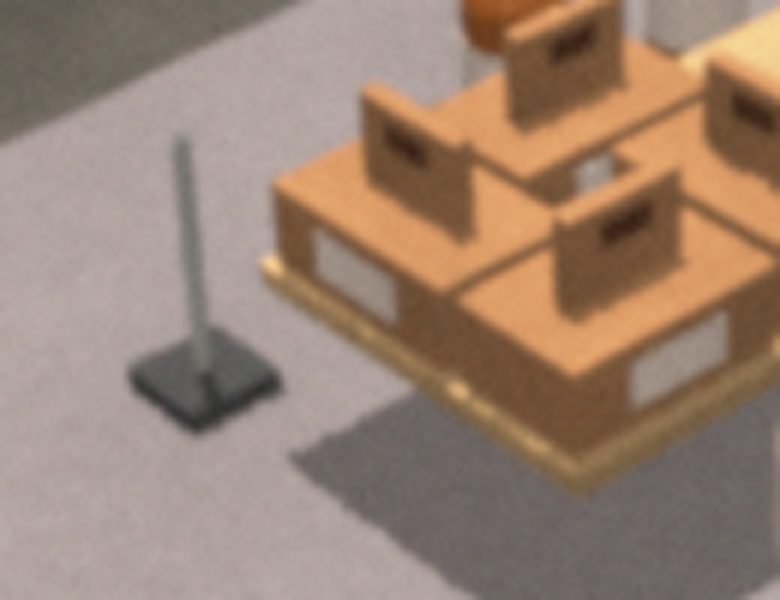

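```bash
python3 - <<'E'
from m import *
t=lambda p:[(280+x/5,150+y/5) for x,y in p]; s=lambda p:[(230+x/6,200+y/6) for x,y in p]
print('top front',bf('t20.png',t([(69,612),(73,545),(77,470)]),.092),'tip',bf('t20.png',t([(86,60)]),.135))
for z in(.135,.13):print('side front',bf('s20.png',s([(265,258),(583,470)]),.092),'tip',bf('s20.png',s([(181,133)]),z))
# predicted pixels with front=tip=.2195
for fn,f in(('t20.png',lambda q:((q-[280,150])*5)),('s20.png',lambda q:((q-[230,200])*6))):
    c=load(fn); 
    for v in(.218,.220,.222): print(fn,v,f(proj(c,[.6992*ex+v*ey+[0,0,.135],.455*ex+(v)*ey+[0,0,.092],.65*ex+(v)*ey+[0,0,.092]])).round(1).tolist())
E
```

```text
top front [[0.4587, 0.2186], [0.4888, 0.2182], [0.5227, 0.218]] tip [[0.7009, 0.2195]]
side front [[0.6525, 0.2164], [0.4546, 0.2156]] tip [[0.6986, 0.2216]]
side front [[0.6525, 0.2164], [0.4546, 0.2156]] tip [[0.7055, 0.2172]]
t20.png 0.218 [[89.2, 63.8], [70.0, 620.3], [90.0, 192.8]]
t20.png 0.22 [[84.7, 63.6], [65.5, 620.1], [85.6, 192.6]]
t20.png 0.222 [[80.2, 63.5], [61.1, 619.9], [81.2, 192.5]]
s20.png 0.218 [[187.2, 129.3], [577.6, 472.2], [265.6, 261.9]]
s20.png 0.22 [[183.4, 131.1], [573.7, 474.4], [261.8, 263.7]]
s20.png 0.222 [[179.5, 132.8], [569.7, 476.7], [258.0, 265.6]]
```

```bash
python3 - <<'E'
from m import *
c=load('s20.png'); k=10
im=cv2.resize(c['img'][:,:,::-1],None,fx=k,fy=k,interpolation=cv2.INTER_CUBIC)
P=lambda X:tuple(int(v) for v in ((proj(c,[X])[0]+.5)*k).round())
for v,col in((.216,(255,0,0)),(.220,(0,0,255))):
    cv2.line(im,P(.450*ex+v*ey+[0,0,.092]),P(.65*ex+v*ey+[0,0,.092]),col,1)
    cv2.line(im,P(.450*ex+v*ey+[0,0,.080]),P(.65*ex+v*ey+[0,0,.080]),col,1)
    cv2.line(im,P(.6992*ex+v*ey+[0,0,.01]),P(.6992*ex+v*ey+[0,0,.135]),col,1)
cv2.imwrite('pics/s20e.png',im[2700:2860,3000:3400].repeat(2,0).repeat(2,1)); cv2.imwrite('pics/s20f.png',im[2180:2720,2460:2860])
c=load('t20.png')
im=cv2.resize(c['img'][:,:,::-1],None,fx=k,fy=k,interpolation=cv2.INTER_CUBIC)
for v,col in((.216,(255,0,0)),(.220,(0,0,255))):
    cv2.line(im,P(.453*ex+v*ey+[0,0,.092]),P(.65*ex+v*ey+[0,0,.092]),col,1)
    cv2.line(im,P(.6992*ex+v*ey+[0,0,.01]),P(.6992*ex+v*ey+[0,0,.135]),col,1)
cv2.imwrite('pics/t20e.png',im[2500:2800,2850:3150].repeat(2,0).repeat(2,1)); cv2.imwrite('pics/t20f.png',im[1580:1900,2850:3150].repeat(2,0).repeat(2,1)[:600])
E
```

```text
(no output)
```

View pics/s20e.png

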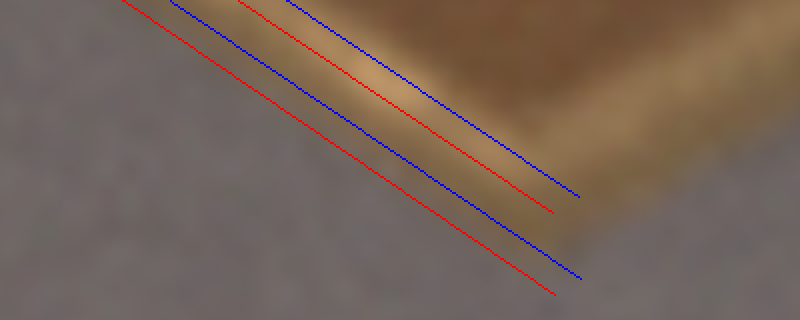

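View pics/s20f.png

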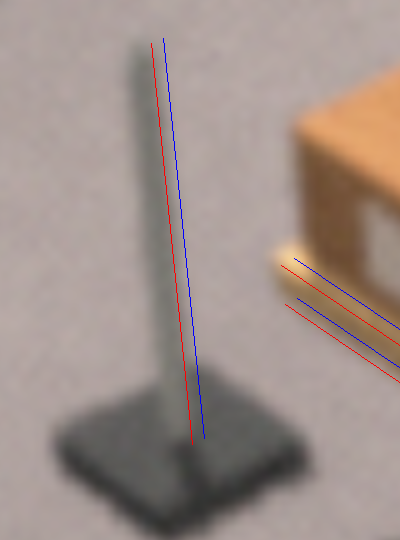

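View pics/t20e.png

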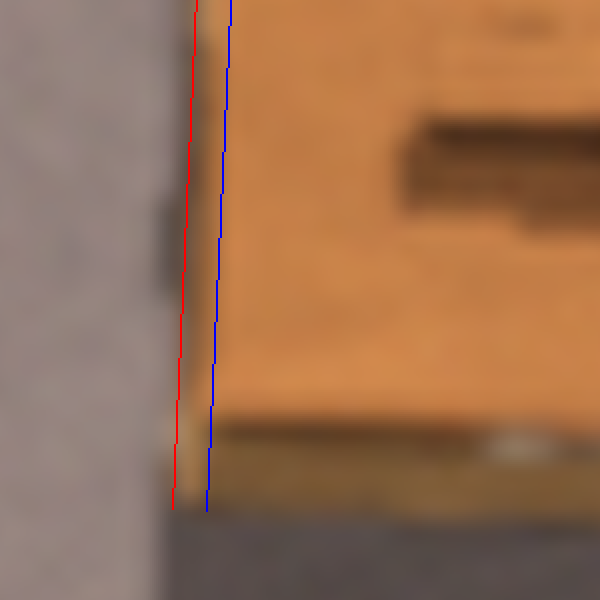

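View pics/t20f.png

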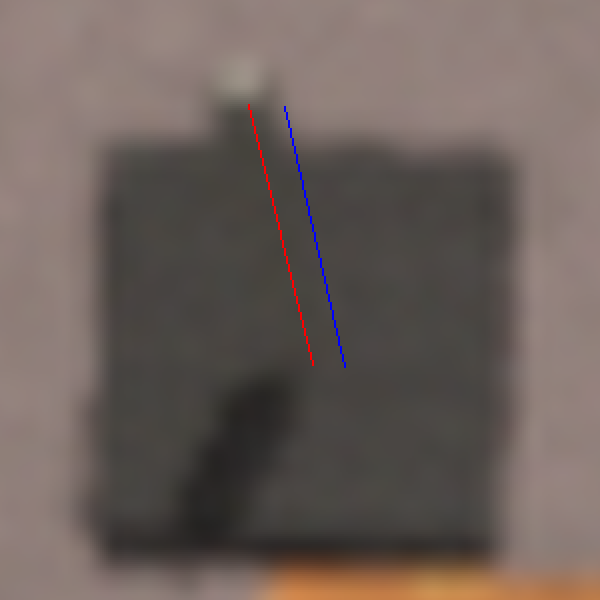

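Call:
{"op": "step_arm", "data": {
  "increments": [
    {"grip":-1,"offset":[0,-1,0.3],"turn":[0.1,0,0]},
    {"grip":-1,"offset":[0,-2,0.5],"turn":[0.2,0,0]},
    {"grip":-1,"offset":[0,-2,0.5],"turn":[0.2,0,0]},
    {"grip":-1,"offset":[0,-2,0.5],"turn":[0.2,0,0]},
    {"grip":-1,"offset":[0,-2,0.5],"turn":[0.2,0,0]}
  ]
}}

```text
time: 25.78
ee_pos: [0.5492, -0.1144, 0.1021]
tool_rot: [0.001, 0.999, -0.032, 0.002]
force: [-0.6, -9.2, 6.3]
gripper_width: 0.0172
```

```bash
python3 - <<'E'
from m import *
from pl import go
go();cap('top','t21.png');cap('side','s21.png');cap('wrist','w21.png');go()
c=load('t21.png');g=c['img'].astype(float)
# front edge: column of max gradient in saturation for rows
hs=cv2.cvtColor(c['img'],cv2.COLOR_RGB2HSV)[...,1].astype(float)
V=[]
for r in range(196,272,4):
    row=hs[r:r+3,280:330].mean(0); lo,hi=row[:8].mean(),row[30:].mean(); th=(lo+hi)/2
    i=np.argmax(row>th); u=280+i-1+(th-row[i-1])/(row[i]-row[i-1]); V.append((r+1,round(u,2),bf('t21.png',[(u,r+1)],.092)[0]))
print(*V,sep='\n')
gy=g.mean(2); print(gy[156:168,290:306].round(0).astype(int))
crop('t21.png',270,140,430,290,5,'t21c.png');crop('s21.png',230,180,430,330,4,'s21c.png')
E
```

```text
t 25.77 pos [ 0.5492 -0.1144  0.1021] yaw -3.71 z [ 0.0031 -0.0013 -1.    ] w 0.0172 F [-0.6 -9.2  6.3]
t 25.93 pos [ 0.5492 -0.1144  0.1021] yaw -3.71 z [ 0.003  -0.0013 -1.    ] w 0.0174 F [-0.6 -8.1  5.6]
(197, np.float64(296.2), [0.6303, 0.2212])
(201, np.float64(295.88), [0.621, 0.2215])
(205, np.float64(295.58), [0.6118, 0.2217])
(209, np.float64(295.41), [0.6025, 0.2217])
(213, np.float64(295.22), [0.5933, 0.2217])
(217, np.float64(295.07), [0.5841, 0.2216])
(221, np.float64(294.76), [0.575, 0.2219])
(225, np.float64(294.54), [0.5658, 0.2219])
(229, np.float64(294.54), [0.5567, 0.2215])
(233, np.float64(294.48), [0.5476, 0.2212])
(237, np.float64(294.24), [0.5384, 0.2214])
(241, np.float64(293.9), [0.5293, 0.2217])
(245, np.float64(293.98), [0.5203, 0.2211])
(249, np.float64(293.54), [0.5112, 0.2217])
(253, np.float64(293.2), [0.5022, 0.222])
(257, np.float64(293.35), [0.4932, 0.2212])
(261, np.float64(293.25), [0.4842, 0.221])
(265, np.float64(293.01), [0.4752, 0.2212])
(269, np.float64(292.79), [0.4662, 0.2212])
[[133 135 135 134 133 133 132 135 133 135 133 132 134 136 133 130]
 [134 134 136 135 132 132 133 134 135 137 136 135 134 136 134 132]
 [133 136 135 138 136 134 130 132 134 134 135 133 133 135 136 133]
 [132 134 137 138 137 132 132 130 132 134 132 132 133 134 137 135]
 [132 133 136 136 134 132 134 136 133 133 129 132 132 132 132 132]
 [132 132 134 133 129 127 139 142 127 131 133 132 136 133 132 132]
 [133 132 133 132 126 120 132 130 110 128 132 131 132 133 132 132]
 [134 132 130 132 125 105  85  82  93 119 132 130 132 130 133 133]
 [124 120 118 120 114  95  71  69  82 104 118 120 118 117 122 125]
 [ 98  87  83  82  82  77  67  67  70  83  88  86  80  81  89 100]
 [ 84  73  69  70  69  69  67  67  65  67  71  70  70  71  74  73]
 [ 81  71  70  69  69  69  68  67  67  69  69  71  69  68  69  68]]
```

View pics/s21c.png

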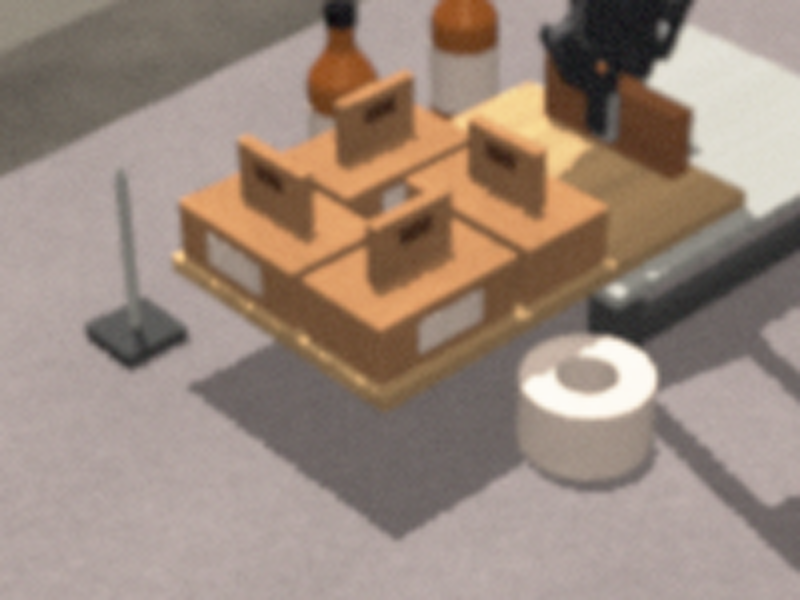

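View pics/w21.png

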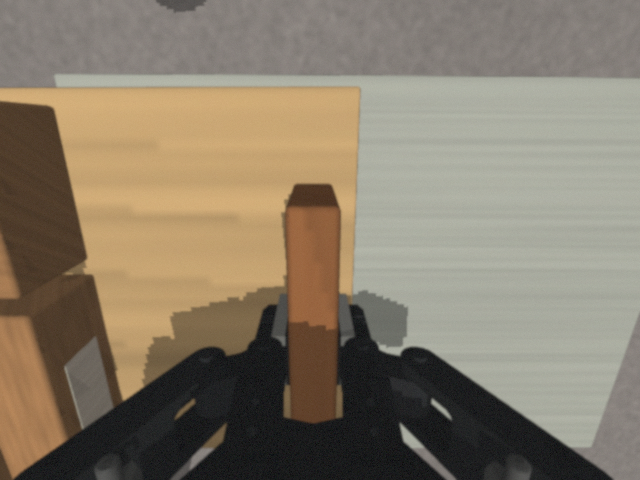

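```bash
python3 - <<'E'
from m import *
print('tip',bf('t21.png',[(296.6,161.5)],.135),'rod z.12',bf('t21.png',[(296.7,164)],.125))
c=load('t21.png');g=c['img'].astype(float).mean(2)
for r in(170,174,178):
    row=g[r-1:r+2].mean(0)[280:320]; th=102
    i=np.where(row<th)[0]; a,b=i[0],i[-1]
    ua=280+a-1+(row[a-1]-th)/(row[a-1]-row[a]); ub=280+b+(th-row[b])/(row[b+1]-row[b])
    for z in(.004,.012): print(r,ua.round(2),ub.round(2),bf('t21.png',[(ua,r),(ub,r)],z),)
E
```

```text
tip [[0.702, 0.2209]] rod z.12 [[0.6988, 0.2212]]
170 289.22 310.38 [[0.714, 0.2478], [0.7158, 0.1959]]
170 289.22 310.38 [[0.712, 0.2471], [0.7139, 0.1955]]
174 289.32 310.3 [[0.7039, 0.2471], [0.7058, 0.1956]]
174 289.32 310.3 [[0.7021, 0.2464], [0.7039, 0.1952]]
178 288.85 310.26 [[0.6939, 0.2477], [0.6958, 0.1953]]
178 288.85 310.26 [[0.6921, 0.247], [0.694, 0.1949]]
```

```bash
python3 - <<'E'
from pl import *
go(); print(job.finish_job())
E
```

```text
t 25.93 pos [ 0.5492 -0.1144  0.1021] yaw -3.71 z [ 0.003  -0.0013 -1.    ] w 0.0174 F [-0.6 -8.1  5.6]
the job is handed in; nothing more can be done
None
```

I stood both loose brown cartons in the two empty places by their fins and let go of them. Then I took the board by its grip bar, slid it out about 136 mm and handed the job in at 25.9 s, still holding it.

**Cartons:** the last pictures show all four cartons upright in the windmill layer. The gaps I checked while placing were about 8 to 9 mm. I did not touch the bottles or the label roll.

**Front edge against the post:**
- **Top camera:** front edge at 221.2 to 221.8 mm along the board's axis, post tip at 220.9 mm, post foot centre at about 221.4 mm, so level within about 1 mm.
- **Arm position:** front edge at 221.4 mm, which agrees.
- **Side camera:** disagreed. Just before the last 2 mm move it put the edge 6 to 9 mm short of the tip. I put about 2.5 mm down to a bias that camera showed on the loose cartons and the rest mainly to blurred edges. After the move I estimate it still reads 1 to 2 mm short. I trusted the top camera.

**Level:** the tool had leaned about 0.25° during the slide, and I took most of that back. At the end it was within about 0.2° of vertical, and the bar was at the height where I gripped it. The arm was holding steady with about 8 N sideways and 6 N downwards on the board.

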